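# Walk a brass mounting bar into its assembly fixture

### The arm

A 6-joint arm with a two-finger parallel gripper is mounted at the origin on the work surface. World frame = base frame: x ahead of the robot, y to its left, z up, the work surface at z = 0. Lengths are in mm, angles in rad, forces in N, time in s.
With the tool pointing down it reaches from about 300 to 950 mm from the base axis. Payload 3.1 kg.
Tool frame: the origin (TCP) lies midway between the tips of the shut fingers; the grasp point (between the pads) lies 19 mm behind it; y points along the fingers, x is the direction in which the jaws open and shut, and the axes are right-handed (so a half turn about y gives the same grasp; the last joint's range is limited). The gripper opens to 85 mm and grips with 20 to 120 N. Pads are 22 mm wide; open, the fingers measure 114 mm over their backs; the gripper's body (76 mm by 85 mm) begins 54 mm behind the grasp point. The pads swing forward as they close: fully open they stand 13 mm farther back than shut.
Start: joints at [1.268, 0.308, 1.634, -0, 1.2, -0.07], TCP at [144.215, 608.14, 231.272] pointing down, gripper open.
Joint ranges: [-3.06, 3.06], [-0.79, 1.96], [0.05, 2.63], [-1.19, 4.34], [0.05, 2.64], [-2.94, 2.94]. Speed limits (rad/s): [2.79, 2.79, 3.14, 3.14, 3.14, 3.14].

### API

Orientations are given as a rotation vector (axis times angle).
In Python, from cell import * gives the robot as it stands.
- The arm moves only by the shell command python3 -m crank 'ROWS' [FORCE]. ROWS is JSON, a list of rows, each an object with "rotation": the turn, a rotation vector about the world's x, y, z in rad, a list of three; "dp": the shift along the world's x, y, z in m, a list of three; "grip": the finger opening in m, from 0 to 0.0854. In form: [{"rotation": [rx, ry, rz], "dp": [tx, ty, tz], "grip": grip}, ...]. A call has 1 to 12 rows; each row shifts and turns the commanded pose from where the row before left it; what a row does not reach is not made up. A row lasts 1/8 s, in which the tool goes at most 62.5 mm and 10.7 degrees, less where a joint would pass 70% of its speed; a pose out of reach is approached as far as the arm can. A call is refused whole if a number of a shift passes 0.0625 or a number of a turn 0.188, either way. A call with a gripper value outside its range is refused whole. The fingers move at their own pace and stop on an object; FORCE is the grip in N (left out, the last holds). Time passes only in rows, so rows that do not move let the fingers close. It gives the time, the measured TCP pose, the force and the opening at its end, in the units of the state.
- state(): the state, without advancing time (a new reading comes with each control period).
- read_camera(name): name is "scene" or "top" or "wrist"; returns the picture (384x512x3 uint8, blue, green, red); there is no depth.
- get_calibration(name): a dict with "mtx" (3x3 intrinsics, pixels), "cam_to_world" (4x4, takes a point from camera to world coordinates); the wrist camera has in their place "tool_from_camera" (4x4, takes a point from camera to tool coordinates, whose origin is the TCP and whose axes are the tool frame's). Camera axes: x right, y up, looking along -z (the intrinsics and any distortion apply to the point x, -y, -z); pixel columns grow to the right and rows downward; lengths in mm; the calibration is good to about 2 mm. The wrist camera is an equidistant fisheye: a pixel r from the principal point sees the ray r / f radians off the axis. A picture is of the moment at which its call begins: read the wrist's pose just before it. get_calibration takes no time and is no camera call.
- finish_job(): hands the job in, once; it reports no verdict.
The state is a dict: "t": time; "q": joint angles; "qvel": joint speeds; "joint_efforts": joint torques, N m; "tool_pos": TCP position; "eef_rot": TCP orientation; "ft_force": force on the tool from outside, world axes, zero at the start; "wrist_torque": the same for the moment, N m; "opening": finger opening in mm.
Only numpy, scipy, OpenCV 4.12 (cv2) and the standard library are available. Lean on these libraries where they do the work, as an engineer would, in place of code of your own. Each camera call takes 0.05 s, during which the arm holds its last target.

### The job

The heavy brass bar has to go into the assembly fixture, but do not carry it: walk it there end over end, two turns, each time standing it up on the end nearer the fixture and laying it down on the far side, always with one end resting on the bench and never letting it fall over or drop. The second turn brings it down between the four locating pins; then slide it home against the end stop, swing the blue gate shut behind it until it clicks past its ball catch, and let go, leaving the other things on the bench where they are.

Things in the scene. Friction and masses are not known exactly. Their poses are not given: they have to be found in the camera images.
- bar_center (a point): Centre of the brass bar: plain, 180 x 32 x 16 mm along its own x, y, z, about 0.77 kg, lying flat, roughly in line with the fixture before its open gate end (up to 15 degrees askew, 25 mm aside). Own z: out of the bored side (two seats), up at the start and again after two turns. Grip it across the 32 mm near an end: it can swivel between the pads, and be turned on the spot while it stands on end.
- bar_lead (a point): Middle of the bar's front end face (own +x end, 90 mm from its centre), the end nearer the fixture at the start; the first turn is about it. A straight turn carries the bar on by 196 mm (length plus thickness); two bring it down between the pins, its front end some 35 to 80 mm short of the stop.
- bar_tail (a point): Middle of the bar's other end face (own -x end), 90 mm from its centre. The second turn is made about this end.
- fixture: Assembly fixture, fixed, base plate flush with the bench. Origin: on the bench, at the centre of the seated bar's place. Its y runs along the bar's place towards the end stop, x across it, z up; the seated bar's long axis is along y, its rear end at y = -90 mm. Near the gate stands a catch post, 20 x 20 x 26 mm high, centre x = -51.5, y = -101.5 mm.
- pins_mid (a point): Middle of the four locating pins, on the bench: steel, 10 mm thick, 22 mm high, straight to 15 mm and bullet-nosed above, standing 23.5 mm to either side of the centreline (37 mm free between them) and 31.5 mm before and behind this point. In the fixture's frame: x = 0, y = -46.5 mm.
- stop_face (a point): Middle of the face of the fixture's end stop, 8 mm above the bench, at fixture x = 0, y = +90 mm. The stop is a dark block 34 mm wide and 22 mm high.
- gate_hinge (a point): Point on the gate's upright hinge axis, 16 mm above the bench, at fixture x = +46, y = -97 mm.
- gate_knob (a point): Centre of the gate's black round finger knob, 14 mm in diameter, 25 mm high (30 to 55 mm above the bench), upright on the top edge of the gate 62 mm from the hinge axis; it can be pinched from above.
- gate (a joint): Angle of the blue gate (84 mm long, 8 thick, top at 30 mm). 0 = shut across the bar's rear end (inner face at fixture y = -93 mm); grows outward, counter-clockwise from above, to 2.75; at 1.57 it points along the fixture's -y. Stays where left. At 0.13 its nose meets the catch's spring ball; 5 to 10 N at the knob takes it over the crest at 0.06, then it snaps to its stop at 0.
- isolator_a: Bystander: black cylindrical vibration isolator, 58 mm in diameter, 51 mm high, origin under its centre.
- isolator_b: Bystander: another black isolator of the same size.
- isolator_c: Bystander: another black isolator of the same size.
- tape_roll: Bystander: amber tape ring lying flat, 76 mm in diameter, 19 mm high.
- driver: Bystander: blue-handled screwdriver, 200 mm long, lying.
- wrench: Bystander: steel wrench, 160 mm long, lying.
- screw_tray: Bystander: grey open tray with screws, 90 x 70 x 22 mm.

How it is judged:
By the outcome, as a careful person would: the job done as asked, in the order asked, and still so for the second after the job is handed in, with the robot touching nothing.
It also fails if it takes over 72 s, if anything falls off the work surface, if the arm or the gripper's body presses on something with over 40 N, if the wrist force passes 120 N, or if a joint passes its speed limit or range.

## Working session

There is one attempt and no reset: what is moved stays moved. The work goes in short steps, Python scripts to look and compute and a shell command to move; the robot and the scene stay as the last step left them, time stands still between calls to the robot, and variables do not carry over. Pictures are saved under pics/ and viewed, and the job is handed in when it is done.

```bash
ls; mkdir -p pics
python3 - <<'E'
from cell import *
import cv2,numpy as np
print(state())
for n in("scene","top","wrist"):
    cv2.imwrite(f"pics/{n}0.png",read_camera(n)); print(n,get_calibration(n))
E
```

```text
pics
{'t': 0.0, 'q': array([ 1.26829117e+00,  3.09034854e-01,  1.63520299e+00,  3.07227461e-06,
        1.19968903e+00, -6.97057733e-02]), 'qvel': array([-0.00054461, -0.00091354, -0.0033356 , -0.00037183, -0.00104197,
       -0.00133387]), 'joint_efforts': array([-2.72607322e-04, -4.15237069e+01, -2.76664656e+01,  1.44121545e-04,
        9.90670320e-03,  3.94978471e-06]), 'tool_pos': array([143.97059376, 607.34016846, 230.02065655]), 'eef_rot': array([-1.31171881, -1.03459736,  1.03782037]), 'ft_force': array([-0.12132743, -0.11126001,  0.83063265]), 'wrist_torque': array([ 0.03968928, -0.01610242, -0.05343056]), 'opening': 85.48565692563426}
scene {'mtx': array([[419.54656994,   0.        , 263.00927336],
       [  0.        , 419.54656994, 189.46771131],
       [  0.        ,   0.        ,   1.        ]]), 'cam_to_world': array([[ 1.06269729e-01, -8.21269413e-01,  5.60556238e-01,
         1.19131965e+03],
       [ 9.94335126e-01,  8.89623174e-02, -5.81666773e-02,
         5.21622450e+01],
       [-2.09786902e-03,  5.63562115e-01,  8.26071027e-01,
         9.73159208e+02],
       [
[... 434 characters left out ...]
     [ 3.05852552e-03,  1.37304128e-01,  9.90524216e-01,
         1.22572511e+03],
       [ 0.00000000e+00,  0.00000000e+00,  0.00000000e+00,
         1.00000000e+00]])}
wrist {'mtx': array([[297.31863964,   0.        , 252.50794146],
       [  0.        , 297.31863964, 194.47311121],
       [  0.        ,   0.        ,   1.        ]]), 'tool_from_camera': array([[ 9.99999704e-01, -7.56917194e-04,  1.37415699e-04,
        -3.93392126e-01],
       [ 3.68073300e-04,  3.13909455e-01, -9.49452852e-01,
        -1.42712713e+02],
       [ 6.75521102e-04,  9.49452622e-01,  3.13909641e-01,
         8.04572615e+01],
       [ 0.00000000e+00,  0.00000000e+00,  0.00000000e+00,
         1.00000000e+00]])}
```

View pics/scene0.png

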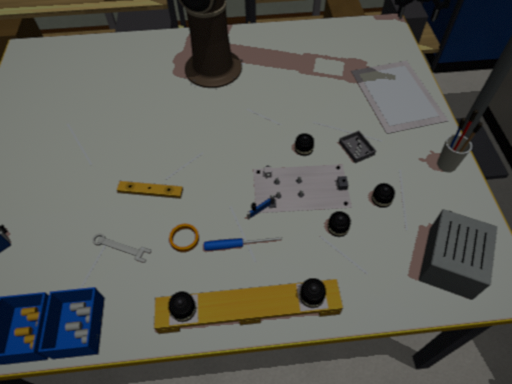

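View pics/top0.png

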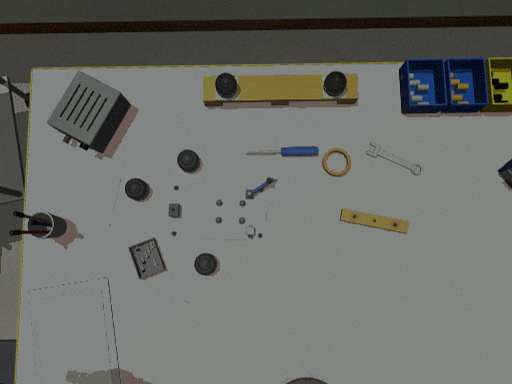

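View pics/wrist0.png

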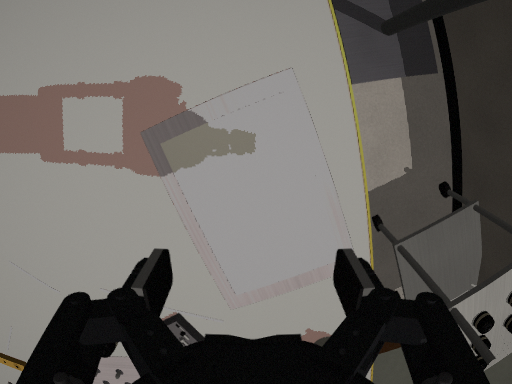

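Run:
```python
import cv2
a=cv2.imread("pics/top0.png")
cv2.imwrite("pics/top0b.png",cv2.resize(a[195:245,330:420],None,fx=8.8,fy=8.8,interpolation=cv2.INTER_CUBIC))
cv2.imwrite("pics/top0c.png",cv2.resize(a[165:250,160:280],None,fx=6.6,fy=6.6,interpolation=cv2.INTER_CUBIC))
s=cv2.imread("pics/scene0.png")
cv2.imwrite("pics/scene0b.png",cv2.resize(s[155:225,235:360],None,fx=6.4,fy=6.4,interpolation=cv2.INTER_CUBIC))
cv2.imwrite("pics/scene0c.png",cv2.resize(s[170:210,105:195],None,fx=8,fy=8,interpolation=cv2.INTER_CUBIC))
```

```text
(no output)
```

View pics/top0b.png

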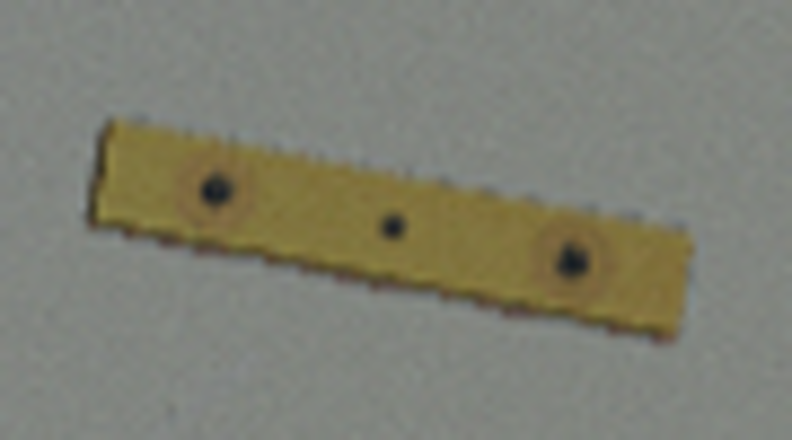

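View pics/top0c.png

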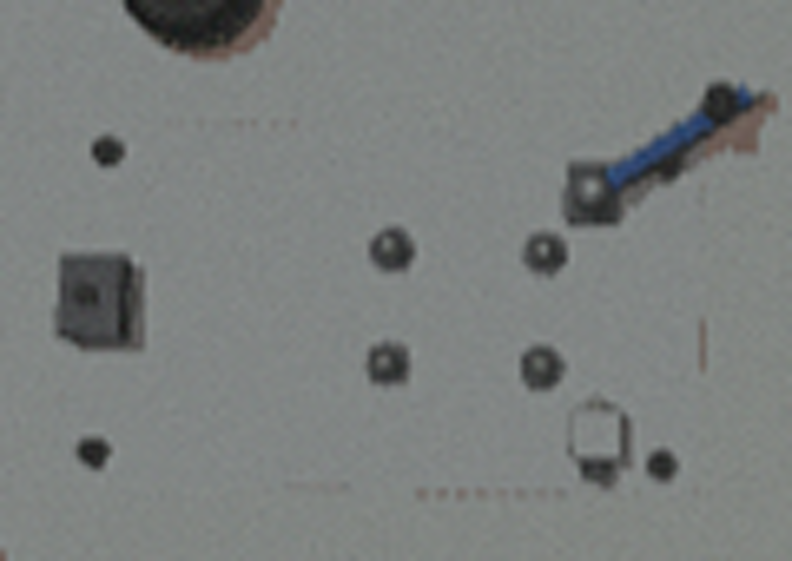

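View pics/scene0b.png

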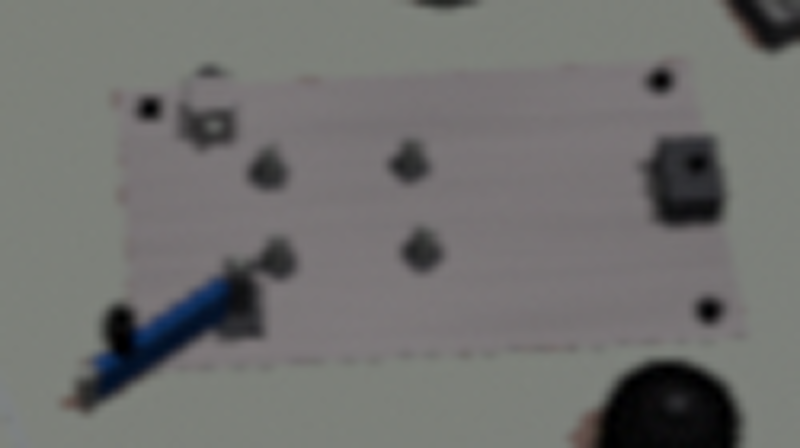

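View pics/scene0c.png

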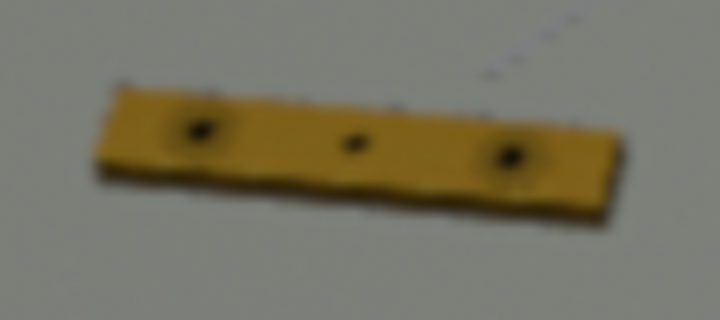

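```bash
cat > h.py <<'E'
from cell import *
import cv2,numpy as np
from scipy.spatial.transform import Rotation as R
def back(cam,px,z):
    c=get_calibration(cam);K=c["mtx"];T=c["cam_to_world"]
    px=np.atleast_2d(np.array(px,float));z=np.broadcast_to(z,len(px))
    d=np.c_[(px[:,0]-K[0,2])/K[0,0],-(px[:,1]-K[1,2])/K[1,1],-np.ones(len(px))]@T[:3,:3].T
    o=T[:3,3]; s=(z-o[2])/d[:,2]; return o+d*s[:,None]
def zoomback(cam,pz,z,off,f): 
    pz=np.atleast_2d(np.array(pz,float)); return back(cam,(pz+.5)/f-.5+np.array(off),z)
def fitrig(model,pts):
    m=np.array(model,float);p=np.array(pts,float)
    mc=m.mean(0);pc=p.mean(0);A=m-mc;B=p-pc
    th=np.arctan2((A[:,0]*B[:,1]-A[:,1]*B[:,0]).sum(),(A*B).sum())
    Rm=np.array([[np.cos(th),-np.sin(th)],[np.sin(th),np.cos(th)]])
    t=pc-Rm@mc; return th,t,p-(m@Rm.T+t)
E
python3 - <<'E'
from h import *
np.set_printoptions(precision=1,suppress=True)
b=zoomback("top",[(108,120),(693,236),(675,338),(92,222)],16,(330,195),8.8)[:,:2]
# own +x end = left (+y). own z up; own y = +90deg CCW from x.. 
m=[(90,-16),(-90,-16),(-90,16),(90,16)]
# +x = world+y => own +y = world -x : first corner (image up = +x world) own y = -16
print("top bar",b,fitrig(m,b))
b=zoomback("scene",[(118,85),(622,133),(605,213),(98,165)],16,(105,170),8)[:,:2]
# scene: left is -y?
print("scene bar raw",b)
p=zoomback("top",[(392,250),(545,253),(388,363),(541,367)],18,(160,165),6.6)[:,:2]
fm=[(23.5,-15),(23.5,-78),(-23.5,-15),(-23.5,-78)]
print("top fix",p,fitrig(fm,p))
p=zoomback("scene",[(410,160),(267,168),(423,250),(278,258)],14,(235,155),6.4)[:,:2]
print("scene fix",p,fitrig([(-23.5,-15),(-23.5,-78),(23.5,-15),(23.5,-78)],p))
print("stop top ctr",zoomback("top",(95,293),22,(160,165),6.6),"knob",zoomback("top",(719,98),55,(160,165),6.6), zoomback("scene",(120,315),55,(235,155),6.4),"hinge",zoomback("top",(591,188),30,(160,165),6.6),"post",zoomback("top",(597,432),26,(160,165),6.6))
print("screws base", zoomback("top",[(107,151),(94,453),(661,465)],0,(160,165),6.6))
E
```

```text
top bar [[ 535.8 -110.1]
 [ 497.2 -286.6]
 [ 466.4 -279.2]
 [ 504.8 -103.9]] (np.float64(1.3552185736483635), array([ 501., -195.]), array([[-0.1,  0.3],
       [-0.2, -0.3],
       [ 0.2,  0.3],
       [ 0.1, -0.3]]))
scene bar raw [[ 467.  -278. ]
 [ 506.7 -102.1]
 [ 539.5 -107.9]
 [ 500.7 -282. ]]
top fix [[557.1 219.5]
 [554.7 157.3]
 [511.1 221.4]
 [508.4 159.5]] (np.float64(-0.042161564408017695), array([534.8, 235.9]), array([[-0.5, -0.4],
       [-0.2,  0.3],
       [ 0.4, -0.5],
       [ 0.4,  0.6]]))
scene fix [[517.8 222.9]
 [515.3 159.9]
 [565.4 221.1]
 [562.8 158.7]] (np.float64(-0.037165602194048956), array([542. , 237.1]), array([[-0.2, -0.1],
       [-0.4, -0.2],
       [ 0.4, -0.1],
       [ 0.2,  0.4]]))
stop top ctr [[541.3 339.3  22. ]] knob [[611.2  86.   55. ]] [[610.2  87.1  55. ]] hinge [[579.4 137.9  30. ]] post [[481.3 137.1  26. ]]
screws base [[602.6 338.9   0. ]
 [477.8 343.3   0. ]
 [468.7 111.7   0. ]]
```

Run:
```python
from h import *
np.set_printoptions(precision=3,suppress=True)
s=state();M=R.from_rotvec(s["eef_rot"]).as_matrix();print(M, s["tool_pos"])
x=M[:,0];print("jaw yaw",np.arctan2(x[1],x[0]))
print("want jaw yaw",1.353-np.pi/2, 1.353+np.pi/2)
for n,p in dict(isoA=(188,160),isoB=(137,188),isoC=(205,264),tape=(337,162),drv1=(247,153),drv2=(318,151),wr1=(370,150),wr2=(418,170),tray=(147,258)).items(): print(n,back("top",p,20)[0,:2])
```

```text
[[ 0.231 -0.001 -0.973]
 [ 0.973 -0.002  0.231]
 [-0.002 -1.     0.   ]] [144.02  607.515 230.314]
jaw yaw 1.3380140011804833
want jaw yaw -0.21779632679489658 2.9237963267948963
isoA [674.297 302.688]
isoB [599.948 439.502]
isoC [394.652 256.94 ]
tape [ 661.567 -101.674]
drv1 [690.862 142.307]
drv2 [692.996 -51.155]
wr1 [ 693.267 -193.051]
wr2 [ 635.584 -320.374]
tray [413.084 409.599]
```

```bash
python3 -m crank '[{"rotation":[0,0,-0.0972],"dp":[0.0214,-0.0545,0],"grip":0.0854},{"rotation":[0,0,-0.0972],"dp":[0.0214,-0.0545,0],"grip":0.0854},{"rotation":[0,0,-0.0972],"dp":[0.0214,-0.0545,0],"grip":0.0854},{"rotation":[0,0,-0.0972],"dp":[0.0214,-0.0545,0],"grip":0.0854},{"rotation":[0,0,-0.0972],"dp":[0.0214,-0.0545,0],"grip":0.0854},{"rotation":[0,0,-0.0972],"dp":[0.0214,-0.0545,0],"grip":0.0854},{"rotation":[0,0,-0.0972],"dp":[0.0214,-0.0545,0],"grip":0.0854},{"rotation":[0,0,-0.0972],"dp":[0.0214,-0.0545,0],"grip":0.0854}]' 25
python3 -m crank '[{"rotation":[0,0,-0.0972],"dp":[0.0214,-0.0545,-0.01],"grip":0.0854},{"rotation":[0,0,-0.0972],"dp":[0.0214,-0.0545,-0.01],"grip":0.0854},{"rotation":[0,0,-0.0972],"dp":[0.0214,-0.0545,-0.01],"grip":0.0854},{"rotation":[0,0,-0.0972],"dp":[0.0214,-0.0545,-0.01],"grip":0.0854},{"rotation":[0,0,-0.0972],"dp":[0.0214,-0.0545,-0.01],"grip":0.0854},{"rotation":[0,0,-0.0972],"dp":[0.0214,-0.0545,-0.01],"grip":0.0854},{"rotation":[0,0,-0.0972],"dp":[0.0214,-0.0545,-0.01],"grip":0.0854},{"rotation":[0,0,-0.0972],"dp":[0.0214,-0.0545,-0.01],"grip":0.0854},{"rotation":[0,0,0],"dp":[0,0,0],"grip":0.0854}]'
python3 - <<'E'
from h import *
s=state();print(s["tool_pos"],s["eef_rot"],s["q"]);cv2.imwrite("pics/w1.png",read_camera("wrist"))
M=R.from_rotvec(s["eef_rot"]).as_matrix();print(np.arctan2(M[1,0],M[0,0]))
E
```

```text
t: 1.15
tool_pos: [315.7, 170.4, 231.3]
eef_rot: [-1.526, -0.438, 0.436]
ft_force: [1.1, 0.2, -0.5]
opening: 85.1
t: 2.28
tool_pos: [487.2, -267.3, 150.0]
eef_rot: [-1.564, 0.174, -0.173]
ft_force: [-1.3, -0.0, 0.7]
opening: 85.5
[ 487.17859733 -267.29390742  149.9541898 ] [-1.56419361  0.1740677  -0.17326683] [-5.79845932e-01  2.69286707e-01  1.86386297e+00 -6.74863243e-04
  1.00872420e+00 -3.58296327e-01]
-0.22118996309273584
```

View pics/w1.png

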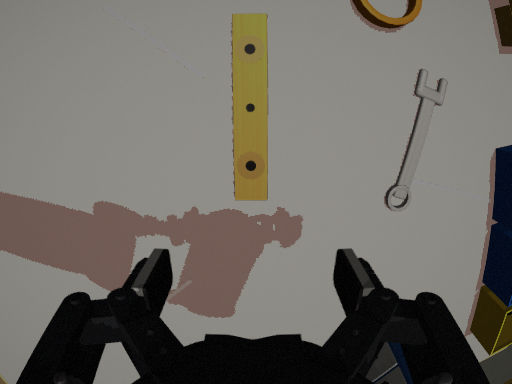

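```bash
cat >> h.py <<'E'
def wback(px,z,pos,rot):
    c=get_calibration("wrist");K=c["mtx"];T=c["tool_from_camera"];M=R.from_rotvec(rot).as_matrix()
    px=np.atleast_2d(np.array(px,float));v=(px-K[:2,2])/K[0,0];r=np.linalg.norm(v,axis=1)
    s=np.where(r>1e-9,np.sin(r)/np.maximum(r,1e-9),1)
    d=np.c_[v[:,0]*s,-v[:,1]*s,-np.cos(r)]
    d=d@T[:3,:3].T@M.T; o=np.array(pos)+M@T[:3,3]
    return o+d*((z-o[2])/d[:,2])[:,None]
E
python3 - <<'E'
from h import *
np.set_printoptions(precision=2,suppress=True)
a=cv2.imread("pics/w1.png");hsv=cv2.cvtColor(a,cv2.COLOR_BGR2HSV)
m=cv2.inRange(hsv,(20,90,60),(35,255,255));m[:,:200]=0;m[:,290:]=0;m[220:]=0
n,l,st,c=cv2.connectedComponentsWithStats(m);i=1+st[1:,4].argmax();print(st[i],c[i])
cs=max(cv2.findContours((l==i).astype(np.uint8),cv2.RETR_EXTERNAL,cv2.CHAIN_APPROX_NONE)[0],key=len)[:,0]
pos=[487.18,-267.29,149.95];rot=[-1.5642,.17407,-.17327]
w=wback(cs,16,pos,rot)[:,:2].astype(np.float32);print(cv2.minAreaRect(w))
h=wback([(250,49),(250.5,166),(250,107.5)],16,pos,rot);print(h)
d=h[0]-h[1];print(np.arctan2(d[1],d[0]),np.linalg.norm(d))
E
```

```text
[ 232   14   36  186 5777] [249.79 101.7 ]
((500.9367370605469, -195.54632568359375), (178.47975158691406, 31.751285552978516), 77.7578353881836)
[[ 513.02 -142.37   16.  ]
 [ 489.23 -250.15   16.  ]
 [ 500.99 -195.91   16.  ]]
1.353539638525893 110.3794816223698
```

```bash
python3 -m crank '[{"rotation":[0,0,0.004],"dp":[-0.0014,0.002,-0.048],"grip":0.0854},{"rotation":[0,0,0],"dp":[0,0,-0.048],"grip":0.0854},{"rotation":[0,0,0],"dp":[0,0,-0.044],"grip":0.0854},{"rotation":[0,0,0],"dp":[0,0,-0.0065],"grip":0.06},{"rotation":[0,0,0],"dp":[0,0,0],"grip":0.04},{"rotation":[0,0,0],"dp":[0,0,0],"grip":0.02},{"rotation":[0,0,0],"dp":[0,0,0],"grip":0.02},{"rotation":[0,0,0],"dp":[0,0,0],"grip":0.02}]' 20
python3 - <<'E'
from h import *
s=state();print(s["tool_pos"],s["eef_rot"],s["ft_force"],s["opening"]);cv2.imwrite("pics/w2.png",read_camera("wrist"))
E
```

```text
t: 3.32
tool_pos: [487.0, -262.7, 7.3]
eef_rot: [-1.566, 0.164, -0.17]
ft_force: [-0.9, 1.8, 6.8]
opening: 31.3
[ 486.95489479 -262.66428469    7.27068883] [-1.56573742  0.16441502 -0.16993786] [-0.88461817  1.8339777   6.75275384] 31.270781866694485
```

View pics/w2.png

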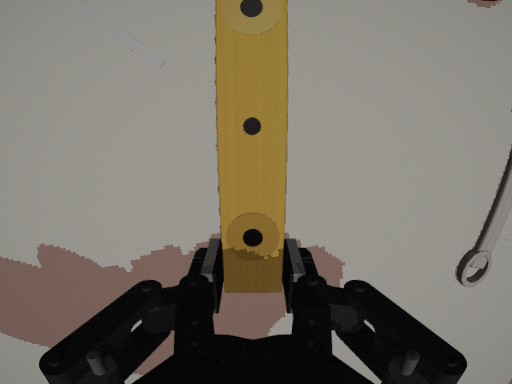

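```bash
cat > arc.py <<'E'
import numpy as np,sys
# args: D h yaw t0 t1 n [second leg: pivot other edge]
D,h,yaw,t0,t1,n=map(float,sys.argv[1:7])
t=np.radians(np.linspace(t0,t1,int(n)+1))
s=-D*np.cos(t)+h*np.sin(t);z=D*np.sin(t)+h*np.cos(t)
for a,ds,dz in zip(np.degrees(t[1:]),np.diff(s),np.diff(z)): print("%.0f dx %.1f dy %.1f dz %.1f"%(a,ds*np.cos(yaw),ds*np.sin(yaw),dz))
E
python3 arc.py 164.6 8 1.354 0 90 18
```

```text
5 dx 0.3 dy 1.3 dz 14.3
10 dx 0.6 dy 2.5 dz 14.1
15 dx 0.8 dy 3.7 dz 13.9
20 dx 1.1 dy 4.9 dz 13.5
25 dx 1.3 dy 6.0 dz 13.0
30 dx 1.6 dy 7.1 dz 12.4
35 dx 1.8 dy 8.1 dz 11.7
40 dx 2.0 dy 9.1 dz 11.0
45 dx 2.2 dy 10.0 dz 10.1
50 dx 2.4 dy 10.8 dz 9.2
55 dx 2.5 dy 11.5 dz 8.2
60 dx 2.7 dy 12.2 dz 7.1
65 dx 2.8 dy 12.8 dz 6.0
70 dx 2.9 dy 13.2 dz 4.9
75 dx 3.0 dy 13.6 dz 3.7
80 dx 3.0 dy 13.8 dz 2.4
85 dx 3.1 dy 14.0 dz 1.2
90 dx 3.1 dy 14.0 dz -0.1
```

First lift to ~20° and check that the bar swivels with its front end still down.

```bash
python3 -m crank '[{"rotation":[0,0,0],"dp":[0.0003,0.0013,0.0143],"grip":0.02},{"rotation":[0,0,0],"dp":[0.0006,0.0025,0.0141],"grip":0.02},{"rotation":[0,0,0],"dp":[0.0008,0.0037,0.0139],"grip":0.02},{"rotation":[0,0,0],"dp":[0.0011,0.0049,0.0135],"grip":0.02},{"rotation":[0,0,0],"dp":[0,0,0],"grip":0.02}]' 20
python3 - <<'E'
from h import *
s=state();print(s["tool_pos"],s["eef_rot"],s["ft_force"],s["opening"]);a=read_camera("scene");cv2.imwrite("pics/s3.png",cv2.resize(a[100:220,60:260],None,fx=4,fy=4))
cv2.imwrite("pics/w3.png",read_camera("wrist"))
E
```

```text
t: 4.0
tool_pos: [488.7, -249.5, 62.0]
eef_rot: [-1.566, 0.165, -0.168]
ft_force: [-1.6, -0.3, -4.6]
opening: 31.3
[ 488.704352   -249.53007704   61.97908748] [-1.56565482  0.16508152 -0.16775359] [-1.61289537 -0.25636091 -4.57354363] 31.297706447755882
```

View pics/s3.png

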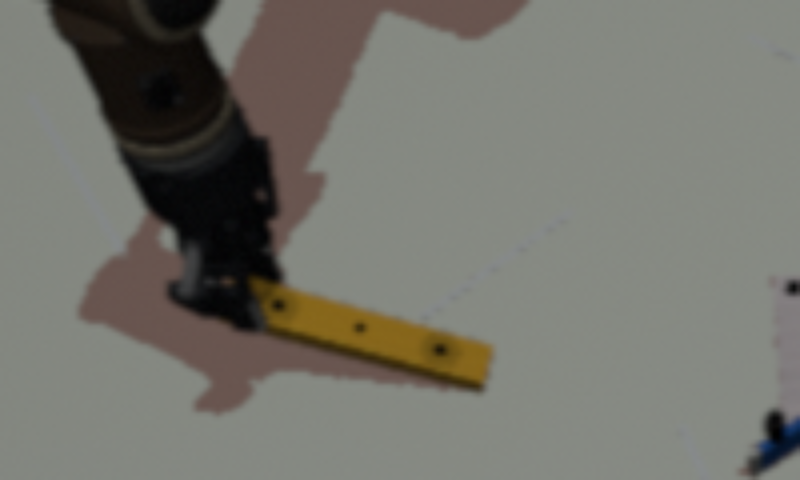

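View pics/w3.png

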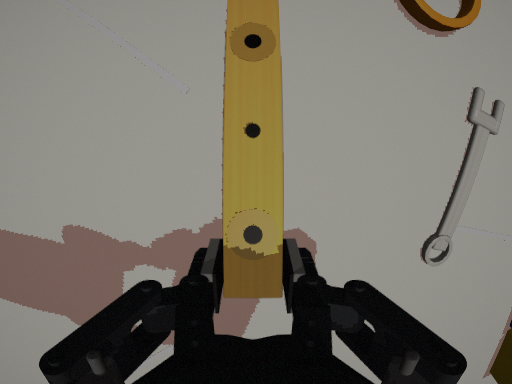

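```bash
python3 -m crank '[{"rotation":[0,0,0],"dp":[0.0013,0.006,0.013],"grip":0.02},{"rotation":[0,0,0],"dp":[0.0016,0.0071,0.0124],"grip":0.02},{"rotation":[0,0,0],"dp":[0.0018,0.0081,0.0117],"grip":0.02},{"rotation":[0,0,0],"dp":[0.002,0.0091,0.011],"grip":0.02},{"rotation":[0,0,0],"dp":[0.0022,0.01,0.0101],"grip":0.02},{"rotation":[0,0,0],"dp":[0.0024,0.0108,0.0092],"grip":0.02},{"rotation":[0,0,0],"dp":[0.0025,0.0115,0.0082],"grip":0.02},{"rotation":[0,0,0],"dp":[0.0027,0.0122,0.0071],"grip":0.02},{"rotation":[0,0,0],"dp":[0,0,0],"grip":0.02}]' 20
python3 - <<'E'
from h import *
s=state();print(s["tool_pos"],s["eef_rot"],s["ft_force"],s["wrist_torque"],s["opening"]);a=read_camera("scene");cv2.imwrite("pics/s4.png",cv2.resize(a[80:220,60:260],None,fx=4,fy=4))
cv2.imwrite("pics/w4.png",read_camera("wrist"))
E
```

```text
t: 5.22
tool_pos: [505.0, -173.9, 143.8]
eef_rot: [-1.565, 0.165, -0.167]
ft_force: [0.2, 0.1, -5.3]
opening: 30.7
[ 505.03733711 -173.85970336  143.84149684] [-1.56474575  0.1654668  -0.16691463] [ 0.21834171  0.14214298 -5.3029503 ] [-0.04373566 -0.00971168  0.04958374] 30.74535631324174
```

View pics/s4.png

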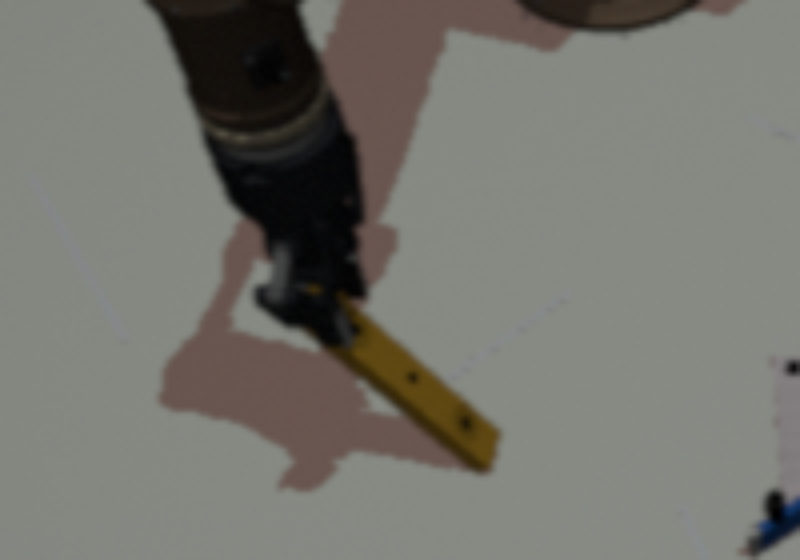

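View pics/w4.png

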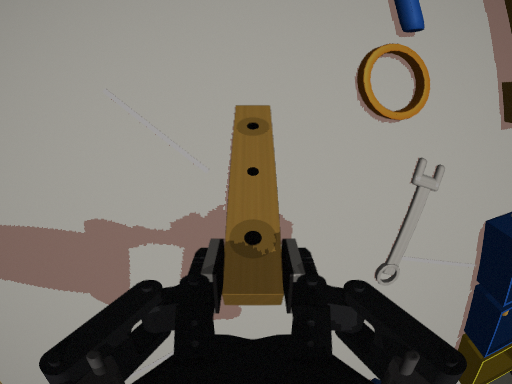

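```bash
python3 -m crank '[{"rotation":[0,0,0],"dp":[0.0028,0.0128,0.005],"grip":0.02},{"rotation":[0,0,0],"dp":[0.0029,0.0132,0.004],"grip":0.02},{"rotation":[0,0,0],"dp":[0.003,0.0136,0.003],"grip":0.02},{"rotation":[0,0,0],"dp":[0.003,0.0138,0.0015],"grip":0.02},{"rotation":[0,0,0],"dp":[0,0,0],"grip":0.02}]' 20
python3 - <<'E'
from h import *
s=state();print(s["tool_pos"],s["eef_rot"],s["ft_force"],s["wrist_torque"],s["opening"]);a=read_camera("scene");cv2.imwrite("pics/s5.png",cv2.resize(a[80:220,60:260],None,fx=4,fy=4))
cv2.imwrite("pics/w5.png",read_camera("wrist"))
E
```

```text
t: 5.95
tool_pos: [517.2, -120.3, 157.7]
eef_rot: [-1.565, 0.164, -0.167]
ft_force: [-0.0, -1.3, 1.6]
opening: 31.1
[ 517.17564837 -120.27760976  157.72003059] [-1.56484331  0.1644093  -0.16720677] [-0.01175688 -1.31321573  1.60248611] [-0.29890745  0.08286388  0.00268425] 31.088813866764646
```

View pics/s5.png

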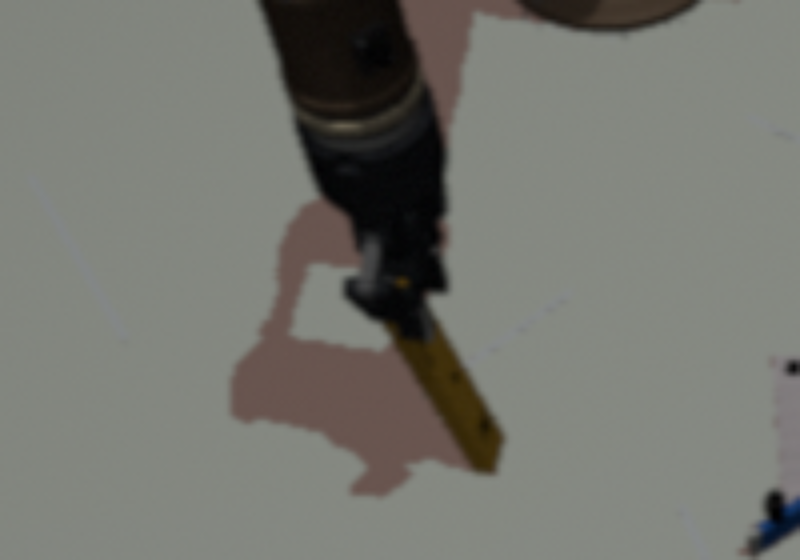

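View pics/w5.png

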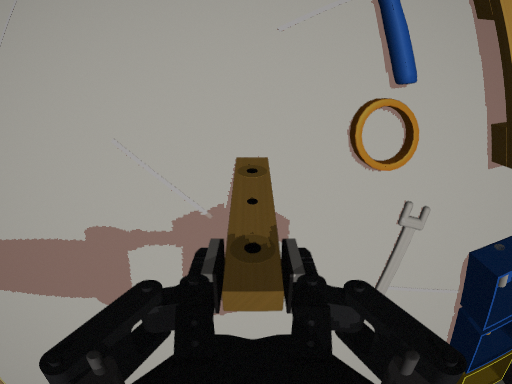

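```bash
python3 -m crank '[{"rotation":[0,0,0],"dp":[0.0025,0.0105,0.0005],"grip":0.02},{"rotation":[0,0,0],"dp":[0.0025,0.0105,0],"grip":0.02},{"rotation":[0,0,0],"dp":[0,0,0],"grip":0.02},{"rotation":[0,0,0],"dp":[0,0,0],"grip":0.02}]' 20
python3 - <<'E'
from h import *
s=state();print(s["tool_pos"],s["eef_rot"],s["ft_force"],s["wrist_torque"],s["opening"]);a=read_camera("scene");cv2.imwrite("pics/s6.png",cv2.resize(a[100:220,100:260],None,fx=5,fy=5))
a=read_camera("top");cv2.imwrite("pics/t6.png",cv2.resize(a[170:270,280:440],None,fx=5,fy=5))
cv2.imwrite("pics/w6.png",read_camera("wrist"))
E
```

```text
t: 6.55
tool_pos: [521.6, -100.1, 157.7]
eef_rot: [-1.564, 0.166, -0.168]
ft_force: [-0.5, -0.0, 5.1]
opening: 31.2
[ 521.64958706 -100.12053325  157.72636126] [-1.56443837  0.16637508 -0.16768352] [-0.52316848 -0.03194048  5.05210882] [-0.25186398  0.12888724 -0.01362593] 31.16029686870994
```

View pics/s6.png

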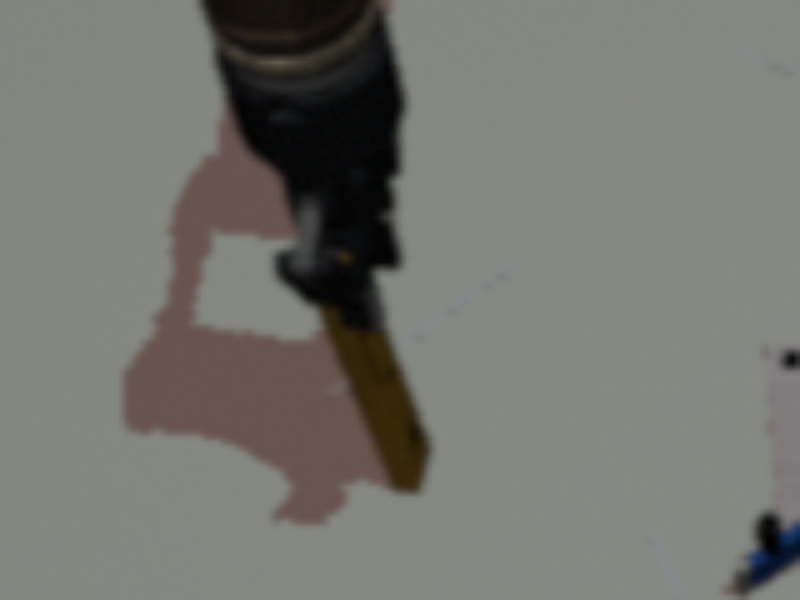

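View pics/w6.png

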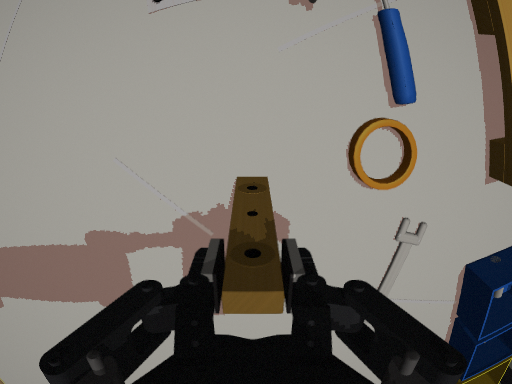

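View pics/t6.png

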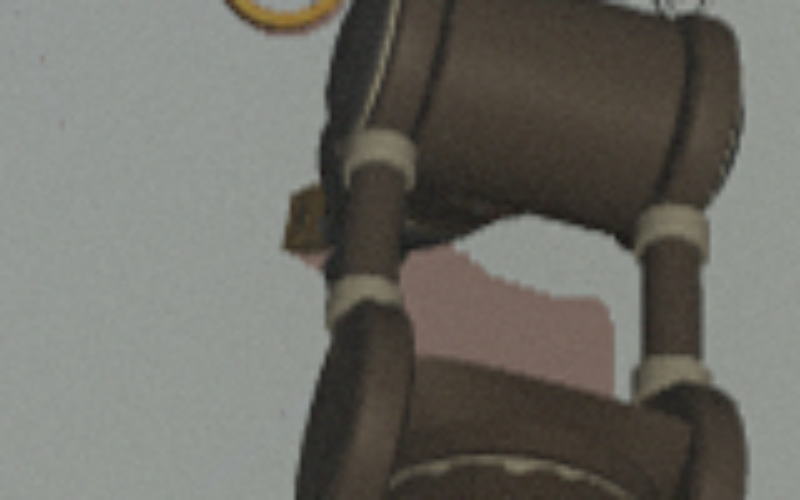

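```bash
cat > tilt.py <<'E'
from h import *
import sys,json
np.set_printoptions(precision=1,suppress=True)
def tilt(px,zs,pos,rot):
    for p,z in zip(px,zs): print(z,wback(p,z,pos,rot)[0])
E
python3 - <<'E'
from tilt import *
tilt([(252,178),(252.5,188),(252.5,213),(252.5,254)],[0,35,90,145],[521.65,-100.12,157.7],[-1.5644,.16638,-.16768])
E
```

```text
0 [ 521.2 -101.1    0. ]
35 [ 521.7 -101.4   35. ]
90 [ 521.  -104.4   90. ]
145 [ 520.1 -108.7  145. ]
```

```bash
python3 - <<'E'
from tilt import *
P=[521.65,-100.12,157.7];r=[-1.5644,.16638,-.16768]
print(R.from_rotvec(r).as_matrix())
tilt([(384,154),(410,222)],[19,5],P,r)
tilt([(384,154),(385,21)],[19,20],[487.18,-267.29,149.95],[-1.5642,.17407,-.17327])
print(zoomback("scene",[(395,488),(420,490),(432,450)],0,(100,100),5))
print(zoomback("top",[(285,250),(318,258),(290,195)],0,(280,170),5))
print(back("top",(337,162),19))
E
python3 - <<'E'
import cv2
a=cv2.imread("pics/w6.png");cv2.imwrite("pics/w6z.png",cv2.resize(a[160:330,180:330],None,fx=4,fy=3.5,interpolation=cv2.INTER_CUBIC))
E
```

```text
[[ 1.   0.   0.2]
 [-0.2 -0.   1. ]
 [ 0.  -1.   0. ]]
19 [660.3 -98.5  19. ]
5 [ 696.  -191.3    5. ]
19 [ 622.2 -264.7   19. ]
20 [ 647.4 -133.9   20. ]
[[ 531.6 -114.9    0. ]
 [ 534.4 -101.1   -0. ]
 [ 508.1  -94.4    0. ]]
[[ 506.6  -97.5    0. ]
 [ 501.9 -115.3    0. ]
 [ 536.5 -101.5    0. ]]
[[ 661.8 -101.9   19. ]]
```

View pics/w6z.png

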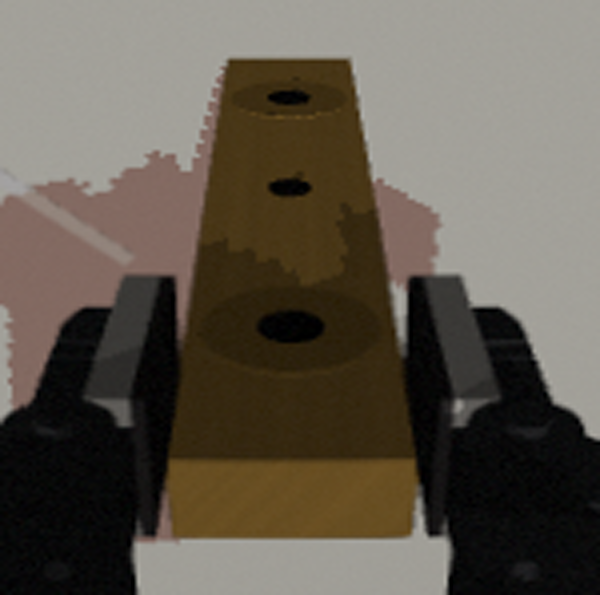

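```bash
python3 -m crank '[{"rotation":[0,0,0],"dp":[0.001,0.0045,0],"grip":0.02},{"rotation":[0,0,0],"dp":[0.001,0.0045,0],"grip":0.02},{"rotation":[0,0,0],"dp":[0,0,0],"grip":0.02},{"rotation":[0,0,0],"dp":[0,0,0],"grip":0.02}]' 20
python3 - <<'E'
from h import *
s=state();print(s["tool_pos"].tolist(),s["eef_rot"].tolist(),s["ft_force"],s["wrist_torque"],s["opening"]);a=read_camera("top");cv2.imwrite("pics/t7.png",cv2.resize(a[170:270,280:440],None,fx=5,fy=5))
a=read_camera("wrist");cv2.imwrite("pics/w7z.png",cv2.resize(a[160:330,180:330],None,fx=4,fy=3.5,interpolation=cv2.INTER_CUBIC))
E
```

```text
t: 7.2
tool_pos: [523.2, -91.2, 157.2]
eef_rot: [-1.564, 0.167, -0.167]
ft_force: [-0.6, -0.1, 3.8]
opening: 31.0
[523.1653246698559, -91.1709096423899, 157.18015467184188] [-1.5643692945192993, 0.16728249279204577, -0.16702768017362654] [-0.5686243  -0.12625925  3.82605931] [-0.23464875  0.0256454  -0.00915621] 31.01399347660927
```

View pics/w7z.png

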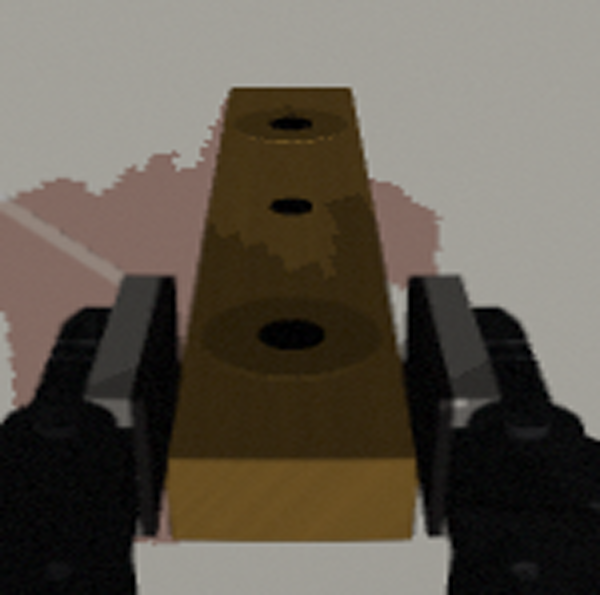

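View pics/t7.png

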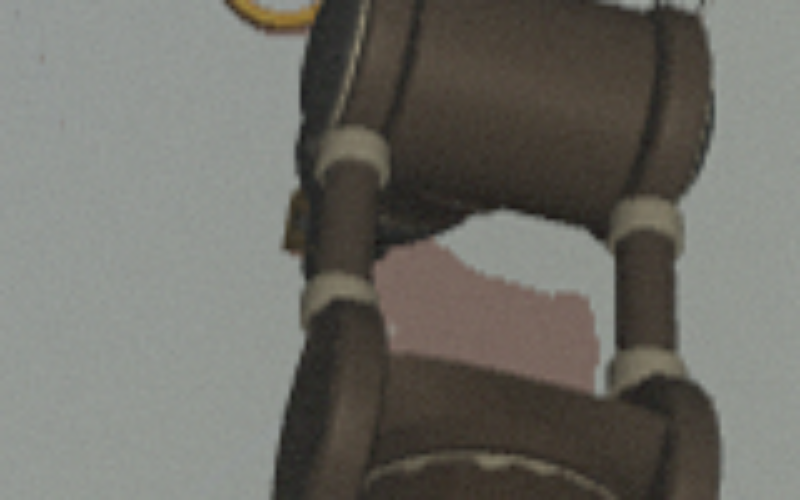

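```bash
cat >> tilt.py <<'E'
def lean(rows,pos,rot,col=252.7):
    # fit lean & foot from foot edge and 3 hole rows (front face), tool z axis as forward
    M=R.from_rotvec(rot).as_matrix();f=M[:,2]
    L=np.array([0,35,90,145.])
    from scipy.optimize import least_squares
    def res(p):
        out=[]
        for l,r in zip(L,rows):
            z=l*np.cos(p[1]); q=wback((col,r),z,pos,rot)[0]-np.array(pos)
            out.append(q@f-(p[0]+l*np.sin(p[1])))
        return out
    o=least_squares(res,[0,0]);F=np.array(pos)+f*o.x[0]
    print("foot front edge (tool fwd) %.1f  lean fwd deg %.2f"%(o.x[0],np.degrees(o.x[1])),"resid",np.array(o.fun),"foot centre",(F-8*f)[:2])
E
python3 - <<'E'
from tilt import *
lean([178,188,213,254],[521.65,-100.12,157.7],[-1.5644,.16638,-.16768])
lean([185.1,195.1,218.9,255.4],[523.17,-91.17,157.2],[-1.56437,.16728,-.16703])
E
```

```text
foot front edge (tool fwd) -0.2  lean fwd deg -3.15 resid [-0.9  0.8  0.8 -0.7] foot centre [ 519.9 -108.1]
foot front edge (tool fwd) -8.3  lean fwd deg -0.38 resid [-0.3  0.5 -0.  -0.1] foot centre [ 519.7 -107.1]
```

```bash
python3 -m crank '[{"rotation":[0,0,0],"dp":[0,0,0.0022],"grip":0.02},{"rotation":[0,0,0],"dp":[0,0,0],"grip":0.033},{"rotation":[0,0,0],"dp":[0,0,0],"grip":0.038},{"rotation":[0,0,0],"dp":[0,0,0],"grip":0.045},{"rotation":[0,0,0],"dp":[0,0,0],"grip":0.045},{"rotation":[0,0,0],"dp":[0,0,0],"grip":0.045}]' 20
python3 - <<'E'
from h import *
s=state();print(s["tool_pos"].tolist(),s["eef_rot"].tolist(),s["ft_force"],s["wrist_torque"],s["opening"])
M=R.from_rotvec(s["eef_rot"]).as_matrix();print(np.arctan2(M[1,0],M[0,0]))
a=read_camera("wrist");cv2.imwrite("pics/w8z.png",cv2.resize(a[160:330,180:330],None,fx=4,fy=3.5,interpolation=cv2.INTER_CUBIC))
E
```

```text
t: 8.05
tool_pos: [523.3, -91.3, 159.6]
eef_rot: [-1.564, 0.167, -0.168]
ft_force: [-0.6, -0.1, -0.9]
opening: 45.0
[523.3359986459687, -91.27332562535733, 159.62340738240115] [-1.5643037451952422, 0.16717669164081125, -0.1676458658124812] [-0.56002693 -0.11073697 -0.92864391] [-0.04586423 -0.06198565 -0.00020939] 45.036190944244076
-0.21322762352048655
```

View pics/w8z.png

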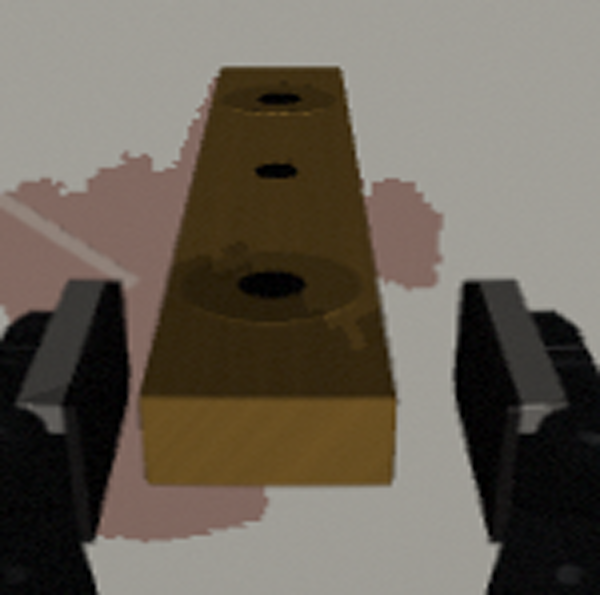

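Run:
```python
from tilt import *
P=[523.34,-91.27,159.6];r=[-1.5643,.16718,-.16765]
lean([179.4,188,208.9,241.4],P,r,250)
tilt([(233.5,179.4),(266.0,179.4)],[0,0],P,r)
tilt([(215.8,273.7),(279,273.7),(217.5,298.7),(277.8,298.7)],[180]*4,P,r)
```

```text
foot front edge (tool fwd) -2.7  lean fwd deg 0.69 resid [-0.4  0.5  0.  -0.1] foot centre [ 521.1 -101.8]
0 [503.3 -90.1   0. ]
0 [536.9 -97.4   0. ]
180 [505.8 -88.7 180. ]
180 [536.1 -95.1 180. ]
180 [ 502.3 -104.1  180. ]
180 [ 532.8 -110.5  180. ]
```

```bash
python3 -m crank '[{"rotation":[0,0,0],"dp":[-0.0043,-0.0093,0.002],"grip":0.045},{"rotation":[0,0,0],"dp":[0,0,0],"grip":0.045},{"rotation":[0,0,0],"dp":[0,0,0],"grip":0.037},{"rotation":[0,0,0],"dp":[0,0,0],"grip":0.033},{"rotation":[0,0,0],"dp":[0,0,0],"grip":0.02},{"rotation":[0,0,0],"dp":[0,0,0],"grip":0.02}]' 20
python3 - <<'E'
from h import *
s=state();print(s["tool_pos"].tolist(),s["eef_rot"].tolist(),s["ft_force"],s["wrist_torque"],s["opening"])
a=read_camera("wrist");cv2.imwrite("pics/w9z.png",cv2.resize(a[160:330,180:330],None,fx=4,fy=3.5,interpolation=cv2.INTER_CUBIC))
E
```

```text
t: 8.85
tool_pos: [518.9, -100.4, 161.5]
eef_rot: [-1.564, 0.167, -0.167]
ft_force: [0.1, 0.7, 1.7]
opening: 31.6
[518.8552731179935, -100.44842183987042, 161.53891917838328] [-1.5642589269920812, 0.16748955588891543, -0.167039885771957] [0.13810735 0.67771108 1.74455553] [ 0.00390527  0.18804177 -0.03702826] 31.55029515773868
```

View pics/w9z.png

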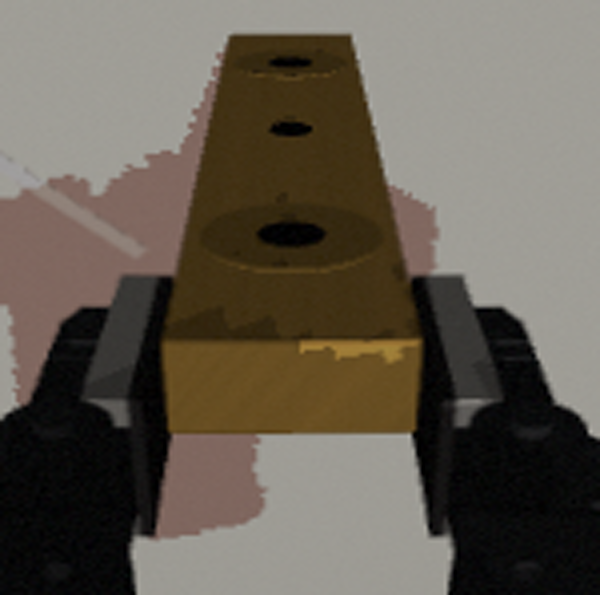

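```bash
python3 arc.py 173.5 -8 1.5128 90 180 18; python3 -m crank '[{"rotation":[0,0,0.052],"dp":[0,0,0],"grip":0.02},{"rotation":[0,0,0.052],"dp":[0,0,0],"grip":0.02},{"rotation":[0,0,0.051],"dp":[0,0,0],"grip":0.02},{"rotation":[0,0,0],"dp":[0,0,0],"grip":0.02}]' 20
python3 - <<'E'
from h import *
s=state();print(s["tool_pos"].tolist(),s["eef_rot"].tolist(),s["ft_force"],s["wrist_torque"],s["opening"])
M=R.from_rotvec(s["eef_rot"]).as_matrix();print(np.arctan2(M[1,0],M[0,0]))
E
```

```text
95 dx 0.9 dy 15.1 dz 0.0
100 dx 0.9 dy 15.1 dz -1.3
105 dx 0.9 dy 14.9 dz -2.6
110 dx 0.8 dy 14.6 dz -3.9
115 dx 0.8 dy 14.2 dz -5.1
120 dx 0.8 dy 13.7 dz -6.4
125 dx 0.8 dy 13.1 dz -7.5
130 dx 0.7 dy 12.4 dz -8.7
135 dx 0.7 dy 11.6 dz -9.7
140 dx 0.6 dy 10.7 dz -10.7
145 dx 0.6 dy 9.8 dz -11.6
150 dx 0.5 dy 8.7 dz -12.4
155 dx 0.4 dy 7.6 dz -13.1
160 dx 0.4 dy 6.4 dz -13.7
165 dx 0.3 dy 5.2 dz -14.2
170 dx 0.2 dy 4.0 dz -14.6
175 dx 0.2 dy 2.7 dz -14.9
180 dx 0.1 dy 1.4 dz -15.1
t: 9.4
tool_pos: [519.0, -100.8, 161.6]
eef_rot: [-1.571, 0.046, -0.046]
ft_force: [-0.4, -0.3, 0.5]
opening: 31.5
[518.9661764529359, -100.77754852173015, 161.56478511292383] [-1.5708544909130506, 0.045835162241879855, -0.046012925670556586] [-0.43147889 -0.25952111  0.47823767] [-0.19317704  0.08886772 -0.01536059] 31.474934273384257
-0.058469414675790574
```

```bash
python3 -m crank '[{"rotation":[0,0,0],"dp":[0.0009,0.0151,-0.001],"grip":0.02},{"rotation":[0,0,0],"dp":[0.0009,0.0151,-0.0023],"grip":0.02},{"rotation":[0,0,0],"dp":[0.0009,0.0149,-0.0026],"grip":0.02},{"rotation":[0,0,0],"dp":[0.0008,0.0146,-0.0039],"grip":0.02},{"rotation":[0,0,0],"dp":[0.0008,0.0142,-0.0051],"grip":0.02},{"rotation":[0,0,0],"dp":[0.0008,0.0137,-0.0064],"grip":0.02},{"rotation":[0,0,0],"dp":[0,0,0],"grip":0.02}]' 20
python3 - <<'E'
from h import *
s=state();print(s["tool_pos"].tolist(),s["eef_rot"].tolist(),s["ft_force"],s["wrist_torque"],s["opening"])
a=read_camera("scene");cv2.imwrite("pics/s10.png",cv2.resize(a[100:220,140:300],None,fx=5,fy=5))
a=read_camera("wrist");cv2.imwrite("pics/w10.png",a)
E
```

```text
t: 10.28
tool_pos: [524.0, -10.8, 139.4]
eef_rot: [-1.568, 0.045, -0.045]
ft_force: [-0.8, 3.5, 3.8]
opening: 31.6
[523.9641322569995, -10.831707399432174, 139.4448844574631] [-1.5683845496143836, 0.045372688168348975, -0.04478247060145494] [-0.78609186  3.51133511  3.7804927 ] [ 0.59517204  0.06044591 -0.04904542] 31.616373796297893
```

View pics/s10.png

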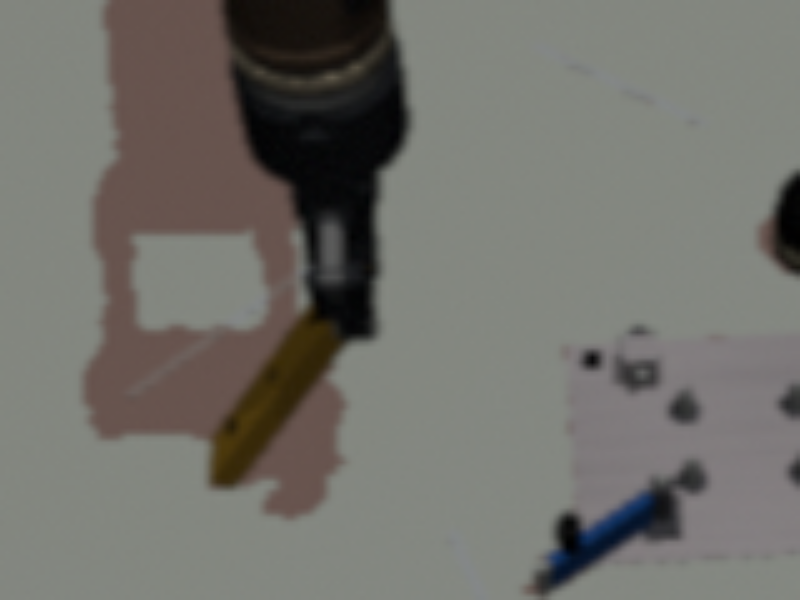

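View pics/w10.png

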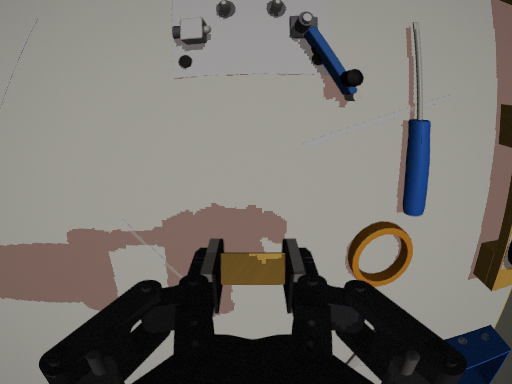

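```bash
python3 -m crank '[{"rotation":[0,0,0],"dp":[0.0008,0.0131,-0.0075],"grip":0.02},{"rotation":[0,0,0],"dp":[0.0007,0.0124,-0.0087],"grip":0.02},{"rotation":[0,0,0],"dp":[0.0007,0.0116,-0.0097],"grip":0.02},{"rotation":[0,0,0],"dp":[0.0006,0.0107,-0.0107],"grip":0.02},{"rotation":[0,0,0],"dp":[0.0006,0.0098,-0.0116],"grip":0.02},{"rotation":[0,0,0],"dp":[0.0005,0.0087,-0.0124],"grip":0.02},{"rotation":[0,0,0],"dp":[0,0,0],"grip":0.02}]' 20
python3 - <<'E'
from h import *
s=state();print(s["tool_pos"].tolist(),s["eef_rot"].tolist(),s["ft_force"],s["wrist_torque"],s["opening"])
a=read_camera("scene");cv2.imwrite("pics/s11.png",cv2.resize(a[100:220,140:300],None,fx=5,fy=5))
E
```

```text
t: 11.25
tool_pos: [526.9, 53.8, 77.7]
eef_rot: [-1.571, 0.046, -0.043]
ft_force: [-0.0, 1.5, -1.3]
opening: 31.6
[526.863906923552, 53.847284750490076, 77.7218733546329] [-1.5707764641368445, 0.046434245128979534, -0.042621523838973975] [-0.01077046  1.49863057 -1.27331625] [ 0.28057505 -0.10357703 -0.00676013] 31.61577991295391
```

View pics/s11.png

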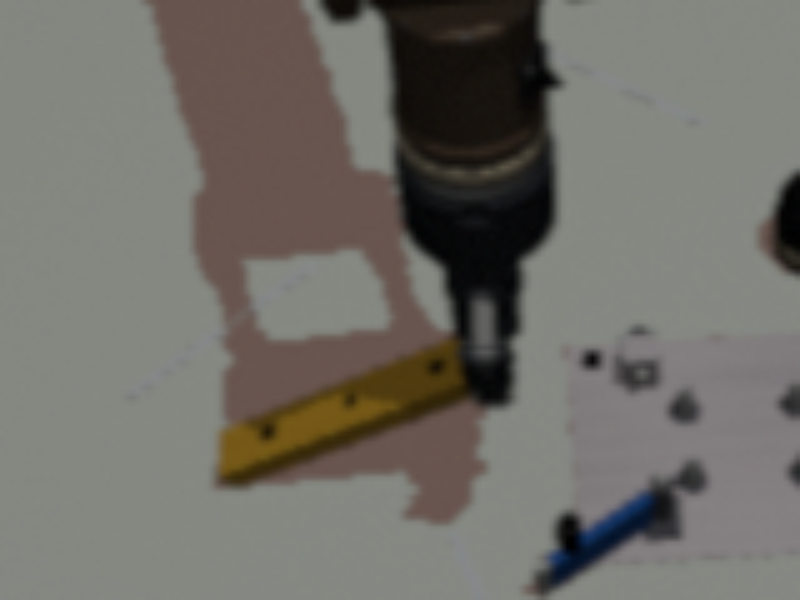

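```bash
python3 -m crank '[{"rotation":[0,0,0],"dp":[0.0004,0.0076,-0.0131],"grip":0.02},{"rotation":[0,0,0],"dp":[0.0004,0.0064,-0.0137],"grip":0.02},{"rotation":[0,0,0],"dp":[0.0003,0.0052,-0.0142],"grip":0.02},{"rotation":[0,0,0],"dp":[0.0002,0.004,-0.0146],"grip":0.02},{"rotation":[0,0,0],"dp":[0.0002,0.0027,-0.0149],"grip":0.02},{"rotation":[0,0,0],"dp":[0,0.0005,-0.005],"grip":0.02},{"rotation":[0,0,0],"dp":[0,0.0003,-0.003],"grip":0.02},{"rotation":[0,0,0],"dp":[0,0,0],"grip":0.02}]' 20
python3 - <<'E'
from h import *
s=state();print(s["tool_pos"].tolist(),s["eef_rot"].tolist(),s["ft_force"],s["wrist_torque"],s["opening"])
a=read_camera("scene");cv2.imwrite("pics/s12.png",cv2.resize(a[120:220,160:320],None,fx=5,fy=5))
E
```

```text
t: 12.3
tool_pos: [529.3, 80.0, 1.1]
eef_rot: [-1.57, 0.046, -0.046]
ft_force: [-0.8, 2.3, -3.3]
opening: 31.5
[529.3109098343685, 80.03070140789599, 1.0532403164367556] [-1.5701467463928993, 0.046414593744824977, -0.04582240514051781] [-0.83602524  2.31557916 -3.28799492] [ 0.13422731  0.0763245  -0.15036858] 31.46316604061335
```

View pics/s12.png

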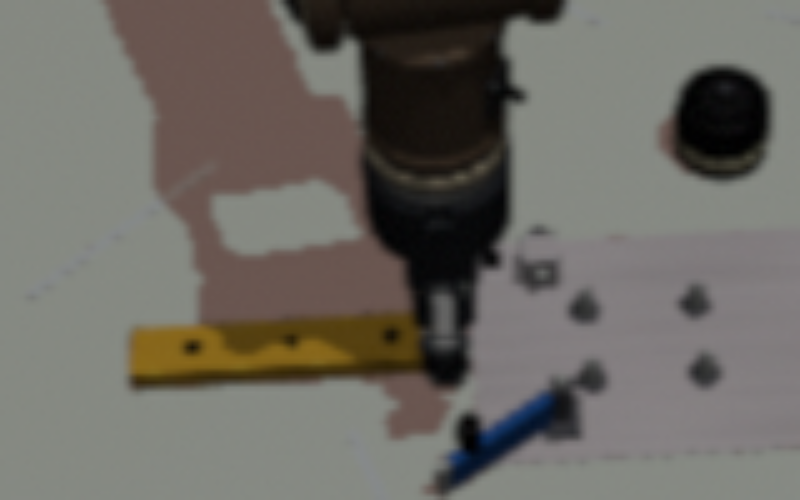

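```bash
python3 -m crank '[{"rotation":[0,0,0],"dp":[0,0.0002,-0.003],"grip":0.02},{"rotation":[0,0,0],"dp":[0,0,-0.001],"grip":0.02},{"rotation":[0,0,0],"dp":[0,0,0],"grip":0.02}]' 20
python3 -m crank '[{"rotation":[0,0,0],"dp":[0,0,-0.002],"grip":0.02},{"rotation":[0,0,0],"dp":[0,0,-0.001],"grip":0.02},{"rotation":[0,0,0],"dp":[0,0,0],"grip":0.02}]' 20
```

```text
t: 12.72
tool_pos: [529.7, 80.1, -0.5]
eef_rot: [-1.571, 0.046, -0.045]
ft_force: [-6.0, 1.0, 11.8]
opening: 31.5
t: 13.1
tool_pos: [529.8, 80.1, -0.6]
eef_rot: [-1.571, 0.047, -0.044]
ft_force: [-13.4, 1.3, 34.0]
opening: 31.0
```

```bash
python3 -m crank '[{"rotation":[0,0,0],"dp":[0,0,0.0035],"grip":0.02},{"rotation":[0,0,0],"dp":[0,0,0],"grip":0.02}]' 20
python3 - <<'E'
from h import *
a=read_camera("scene");cv2.imwrite("pics/s13.png",cv2.resize(a[120:220,160:320],None,fx=5,fy=5))
E
```

```text
t: 13.35
tool_pos: [530.1, 80.1, -0.5]
eef_rot: [-1.57, 0.046, -0.047]
ft_force: [-4.6, 1.0, 13.3]
opening: 31.6
```

View pics/s13.png

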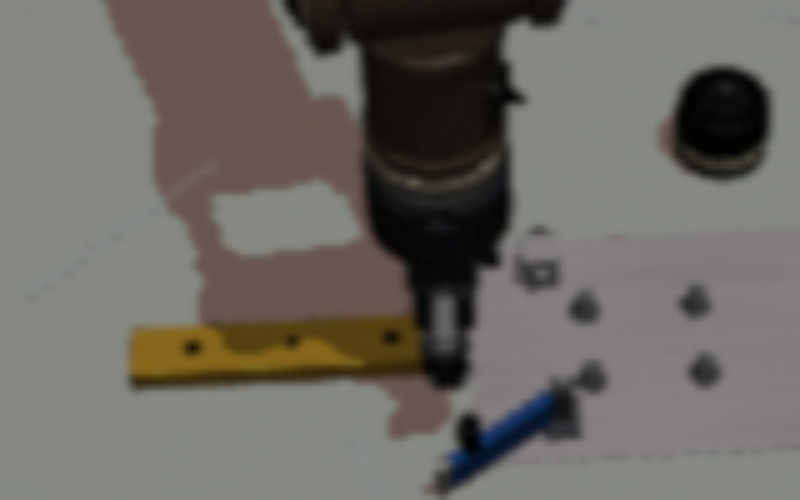

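Run:
```python
from h import *
s=state();print(s["tool_pos"].tolist(),s["ft_force"])
a=read_camera("wrist");cv2.imwrite("pics/w13z.png",cv2.resize(a[200:380,150:360],None,fx=3.7,fy=3.3,interpolation=cv2.INTER_CUBIC))
```

```text
[530.0924720831457, 80.10890612717147, -0.5166835226233235] [-4.78385622  0.47545518 12.56831707]
```

View pics/w13z.png

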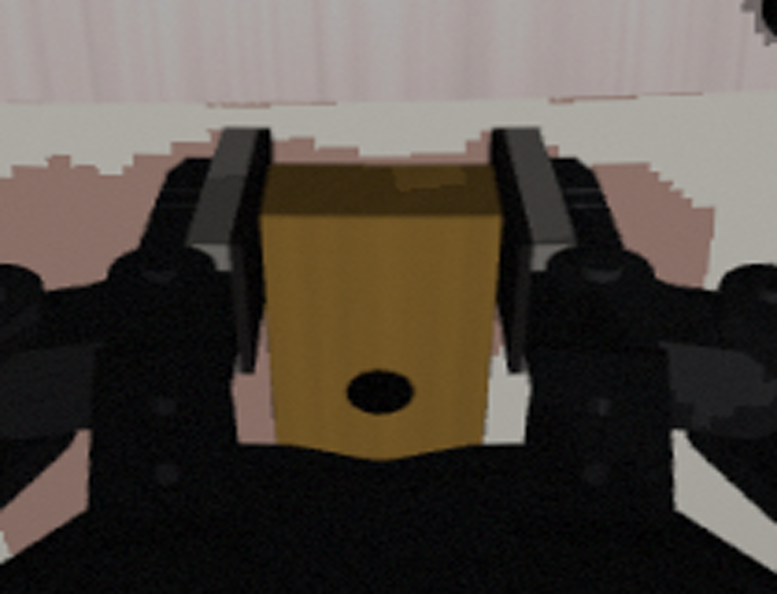

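```bash
python3 -m crank '[{"rotation":[0,0,0],"dp":[0,0,0.001],"grip":0.033},{"rotation":[0,0,0],"dp":[0,0,0.001],"grip":0.04},{"rotation":[0,0,0],"dp":[0,0,0],"grip":0.05},{"rotation":[0,0,0],"dp":[0,0,0.01],"grip":0.05},{"rotation":[0,0,0],"dp":[0,0,0.045],"grip":0.06},{"rotation":[0,0,0],"dp":[0,-0.02,0.05],"grip":0.06},{"rotation":[0,0,0],"dp":[-0.002,-0.05,0.03],"grip":0.06},{"rotation":[0,0,0],"dp":[-0.003,-0.055,0.01],"grip":0.06},{"rotation":[0,0,0],"dp":[-0.003,-0.045,0],"grip":0.06},{"rotation":[0,0,0],"dp":[0,0,0],"grip":0.06},{"rotation":[0,0,0],"dp":[0,0,0],"grip":0.06}]' 20
python3 - <<'E'
from h import *
s=state();print(s["tool_pos"].tolist(),s["eef_rot"].tolist())
cv2.imwrite("pics/w14.png",read_camera("wrist"))
a=read_camera("scene");cv2.imwrite("pics/scene14.png",a)
a=read_camera("top");cv2.imwrite("pics/top14.png",a)
cv2.imwrite("pics/top14b.png",cv2.resize(a[160:280,170:370],None,fx=4,fy=4,interpolation=cv2.INTER_CUBIC))
E
```

```text
t: 14.82
tool_pos: [521.3, -89.6, 144.7]
eef_rot: [-1.57, 0.046, -0.046]
ft_force: [-0.8, -0.0, 0.2]
opening: 60.0
[521.2539154145801, -89.56135827510616, 144.69925088974202] [-1.5698080929075808, 0.04635577597627375, -0.04623113120325967]
```

View pics/w14.png

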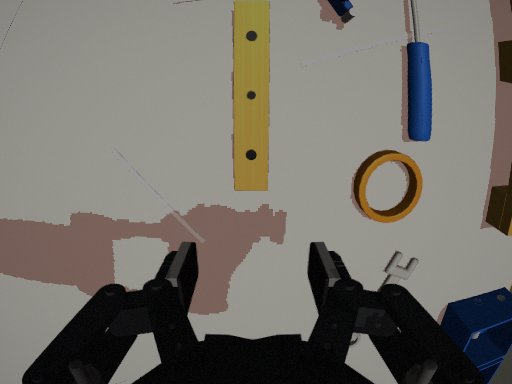

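View pics/top14b.png

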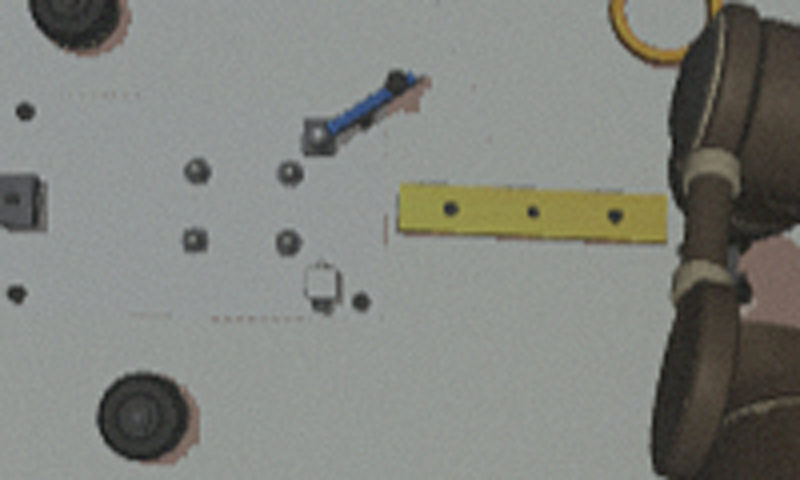

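Run:
```python
from h import *
np.set_printoptions(precision=2,suppress=True)
b=zoomback("top",[(400,184),(667,196),(666,243),(398,231)],16,(170,160),4)[:,:2]
m=[(90,-16),(-90,-16),(-90,16),(90,16)]
th,t,r=fitrig(m,b);print("bar heading",th,t)
p=zoomback("top",[(197,172),(290,174),(195,240),(288,243)],18,(170,160),4)[:,:2]
fm=[(23.5,-15),(23.5,-78),(-23.5,-15),(-23.5,-78)]
print("fix",fitrig(fm,p))
pos=[521.25,-89.56,144.7];rot=[-1.5698,.04636,-.04623]
h=wback([(251.3,36),(251,155),(251,95)],16,pos,rot);print(h)
d=h[0]-h[1];print(np.arctan2(d[1],d[0]),np.linalg.norm(d))
e=wback([(234.5,190),(268.5,190)],16,pos,rot);print(e)
a=cv2.imread("pics/scene14.png");cv2.imwrite("pics/scene14b.png",cv2.resize(a[160:220,185:365],None,fx=4.4,fy=4.4,interpolation=cv2.INTER_CUBIC))
```

```text
bar heading 1.5076824073771349 [524.81  -4.89]
fix (np.float64(-0.04260185852535304), array([534.37, 235.89]), array([[-0.6 , -0.16],
       [-0.39,  0.41],
       [ 0.72, -0.58],
       [ 0.27,  0.33]]))
[[528.41  49.35  16.  ]
 [521.67 -60.59  16.  ]
 [524.95  -5.3   16.  ]]
1.5096040533005768 110.14333164526633
[[503.86 -93.61  16.  ]
 [536.38 -95.51  16.  ]]
```

View pics/scene14b.png

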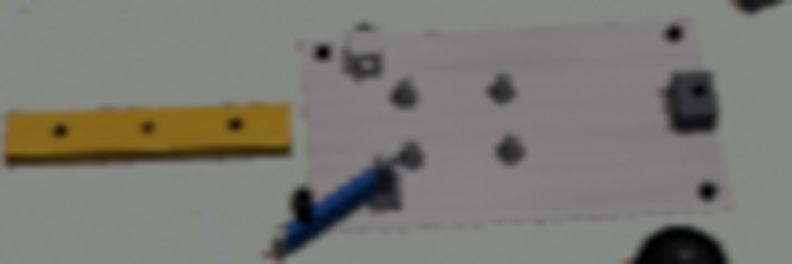

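```bash
python3 -m crank '[{"rotation":[0,0,-0.002],"dp":[-0.0011,0.0068,-0.05],"grip":0.06},{"rotation":[0,0,0],"dp":[0,0,-0.05],"grip":0.06},{"rotation":[0,0,0],"dp":[0,0,-0.038],"grip":0.06},{"rotation":[0,0,0],"dp":[0,0,-0.0087],"grip":0.05},{"rotation":[0,0,0],"dp":[0,0,0],"grip":0.045},{"rotation":[0,0,0],"dp":[0,0,0],"grip":0.045}]' 20
python3 -m crank '[{"rotation":[0,0,0],"dp":[0,0,0],"grip":0.036},{"rotation":[0,0,0],"dp":[0,0,0],"grip":0.032},{"rotation":[0,0,0],"dp":[0,0,0],"grip":0.02},{"rotation":[0,0,0],"dp":[0,0,0],"grip":0.02}]' 20
python3 - <<'E'
from h import *
s=state();print(s["tool_pos"].tolist(),s["ft_force"])
a=read_camera("wrist");cv2.imwrite("pics/w15z.png",cv2.resize(a[160:330,180:330],None,fx=4,fy=3.5,interpolation=cv2.INTER_CUBIC))
E
```

```text
t: 15.72
tool_pos: [521.3, -82.5, -1.2]
eef_rot: [-1.571, 0.045, -0.048]
ft_force: [-0.5, -1.2, -0.2]
opening: 45.0
t: 16.23
tool_pos: [520.9, -82.8, -0.5]
eef_rot: [-1.57, 0.046, -0.047]
ft_force: [-2.3, 1.0, 9.1]
opening: 31.4
[520.8566964939833, -82.84465190388732, -0.49674812883968716] [-2.27815368  0.98729792  9.10907258]
```

View pics/w15z.png

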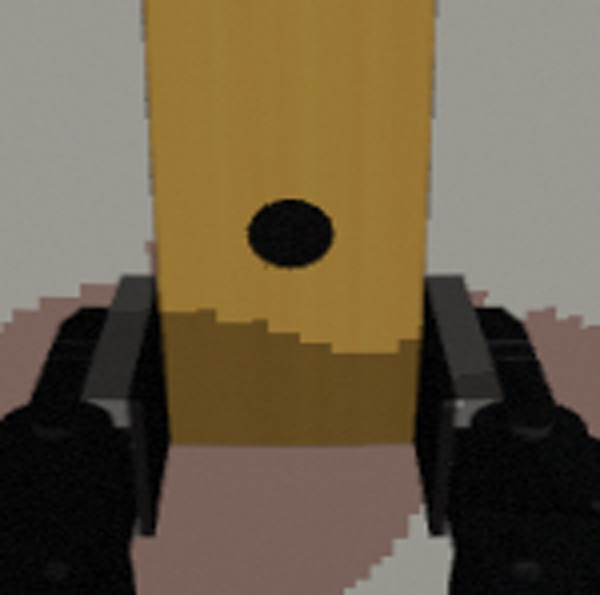

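```bash
python3 arc.py 168 8 1.509 0 90 18; python3 -m crank '[{"rotation":[0,0,0],"dp":[0.0001,0.0013,0.016],"grip":0.02},{"rotation":[0,0,0],"dp":[0.0002,0.0026,0.0146],"grip":0.02},{"rotation":[0,0,0],"dp":[0.0002,0.0038,0.0142],"grip":0.02},{"rotation":[0,0,0],"dp":[0.0003,0.005,0.0137],"grip":0.02},{"rotation":[0,0,0],"dp":[0,0,0],"grip":0.02}]' 20
```

```text
5 dx 0.1 dy 1.3 dz 14.6
10 dx 0.2 dy 2.6 dz 14.4
15 dx 0.2 dy 3.8 dz 14.2
20 dx 0.3 dy 5.1 dz 13.8
25 dx 0.4 dy 6.2 dz 13.3
30 dx 0.5 dy 7.4 dz 12.7
35 dx 0.5 dy 8.4 dz 12.0
40 dx 0.6 dy 9.5 dz 11.2
45 dx 0.6 dy 10.4 dz 10.3
50 dx 0.7 dy 11.3 dz 9.4
55 dx 0.7 dy 12.0 dz 8.4
60 dx 0.8 dy 12.7 dz 7.3
65 dx 0.8 dy 13.3 dz 6.1
70 dx 0.9 dy 13.8 dz 5.0
75 dx 0.9 dy 14.2 dz 3.7
80 dx 0.9 dy 14.4 dz 2.5
85 dx 0.9 dy 14.6 dz 1.2
90 dx 0.9 dy 14.6 dz -0.1
t: 16.9
tool_pos: [521.9, -70.0, 57.8]
eef_rot: [-1.571, 0.045, -0.048]
ft_force: [0.4, -0.6, -3.4]
opening: 31.7
```

```bash
python3 -m crank '[{"rotation":[0,0,0],"dp":[0.0004,0.0062,0.0133],"grip":0.02},{"rotation":[0,0,0],"dp":[0.0005,0.0074,0.0125],"grip":0.02},{"rotation":[0,0,0],"dp":[0.0005,0.0084,0.0118],"grip":0.02},{"rotation":[0,0,0],"dp":[0.0006,0.0095,0.011],"grip":0.02},{"rotation":[0,0,0],"dp":[0.0006,0.0104,0.0101],"grip":0.02},{"rotation":[0,0,0],"dp":[0.0007,0.0113,0.0092],"grip":0.02},{"rotation":[0,0,0],"dp":[0.0007,0.012,0.008],"grip":0.02},{"rotation":[0,0,0],"dp":[0.0008,0.0127,0.007],"grip":0.02},{"rotation":[0,0,0],"dp":[0,0,0],"grip":0.02}]' 20
python3 - <<'E'
from h import *
s=state();print(s["tool_pos"].tolist(),s["ft_force"],s["wrist_torque"])
a=read_camera("scene");cv2.imwrite("pics/s16.png",cv2.resize(a[100:220,160:320],None,fx=5,fy=5))
E
```

```text
t: 18.02
tool_pos: [526.7, 8.6, 140.2]
eef_rot: [-1.57, 0.045, -0.048]
ft_force: [-0.2, -0.9, -1.2]
opening: 31.2
[526.6681138367154, 8.569914822218506, 140.20920390107025] [-0.24079136 -0.94349411 -1.17686989] [-0.21375856  0.09172057  0.00417223]
```

View pics/s16.png

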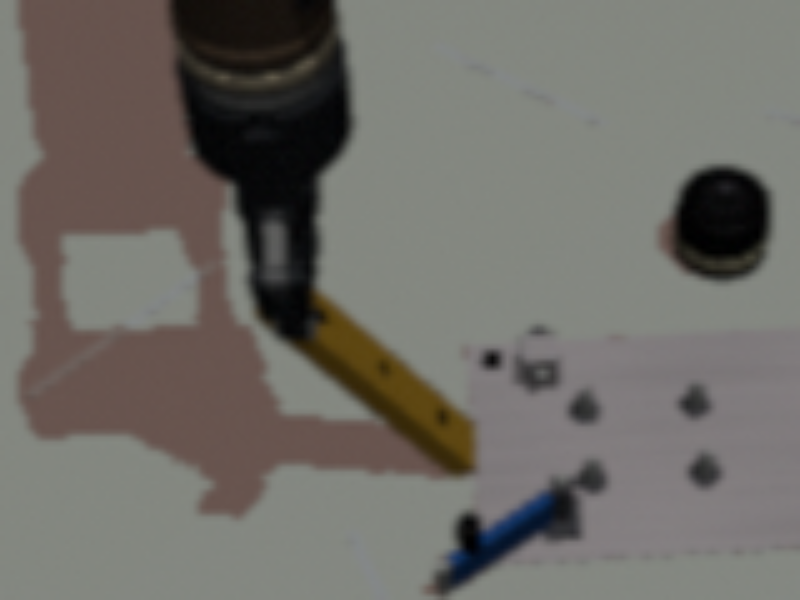

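```bash
python3 -m crank '[{"rotation":[0,0,0],"dp":[0.0008,0.0133,0.006],"grip":0.02},{"rotation":[0,0,0],"dp":[0.0008,0.0138,0.005],"grip":0.02},{"rotation":[0,0,0],"dp":[0.0008,0.0142,0.0035],"grip":0.02},{"rotation":[0,0,0],"dp":[0.0007,0.0144,0.0022],"grip":0.02},{"rotation":[0,0,0],"dp":[0.0006,0.0145,0.0005],"grip":0.02},{"rotation":[0,0,0],"dp":[0.0005,0.0145,0],"grip":0.02},{"rotation":[0,0,0],"dp":[0,0,0],"grip":0.02},{"rotation":[0,0,0],"dp":[0,0,0],"grip":0.02}]' 20
python3 - <<'E'
from h import *
s=state();print(s["tool_pos"].tolist(),s["eef_rot"].tolist(),s["ft_force"],s["wrist_torque"])
a=read_camera("wrist");cv2.imwrite("pics/w17.png",a);cv2.imwrite("pics/w17z.png",cv2.resize(a[140:330,180:330],None,fx=4,fy=3,interpolation=cv2.INTER_CUBIC))
a=read_camera("top");cv2.imwrite("pics/t17.png",cv2.resize(a[160:260,160:320],None,fx=5,fy=5))
E
```

```text
t: 19.08
tool_pos: [531.2, 93.7, 157.7]
eef_rot: [-1.569, 0.045, -0.049]
ft_force: [0.5, -0.0, 6.4]
opening: 31.5
[531.208239274256, 93.74509897081107, 157.7052971145609] [-1.5686861540965553, 0.044952949520564535, -0.04883263669206837] [ 0.46765598 -0.02005447  6.3909925 ] [-0.06833076  0.10578282 -0.00209803]
```

View pics/w17z.png

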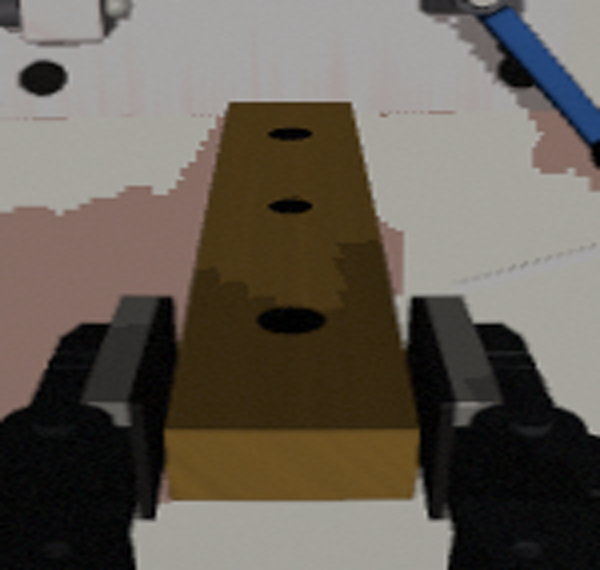

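View pics/w17.png

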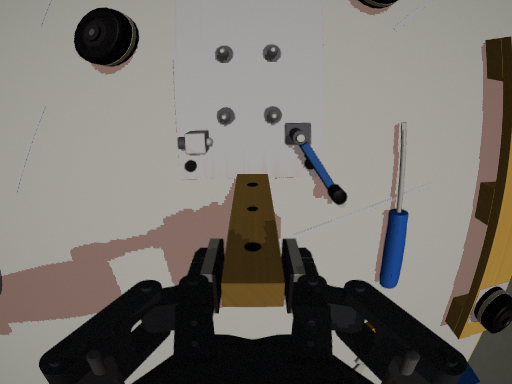

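View pics/t17.png

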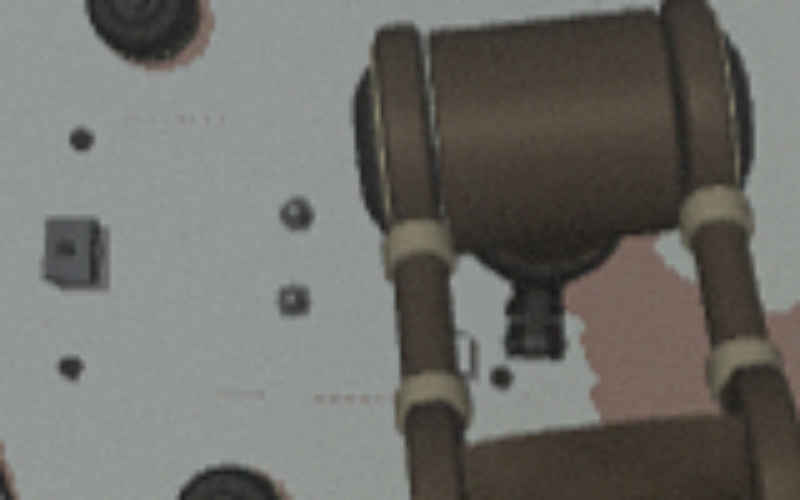

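```bash
python3 - <<'E'
from tilt import *
P=[531.2,93.75,157.7];r=[-1.5687,.04495,-.04883]
lean([173.7,184.3,208.7,246.7],P,r)
print(wback([(236.8,174),(268.0,174)],0,P,r))
p=wback([(224,54),(226,116),(272,53),(273.3,115)],12,P,r)[:,:2];print(p)
th,t,res=fitrig([(-23.5,-15),(-23.5,-78),(23.5,-15),(23.5,-78)],p);print(th,t,res)
E
python3 - <<'E'
import cv2
a=cv2.imread("pics/w17.png");cv2.imwrite("pics/w17p.png",cv2.resize(a[30:200,170:330],None,fx=4.8,fy=3.5,interpolation=cv2.INTER_CUBIC))
E
```

```text
foot front edge (tool fwd) 3.8  lean fwd deg -2.97 resid [-0.3  0.3  0.  -0.1] foot centre [530.9  89.6]
[[515.6  98.2   0. ]
 [548.1  96.3   0. ]]
[[512.1 220.4]
 [510.  159.7]
 [557.6 218.5]
 [555.5 157.9]]
-0.03630605434527657 [535.5 235.6] [[ 0.6 -1. ]
 [ 0.8  1.2]
 [-0.9 -1.2]
 [-0.6  1.1]]
```

View pics/w17p.png

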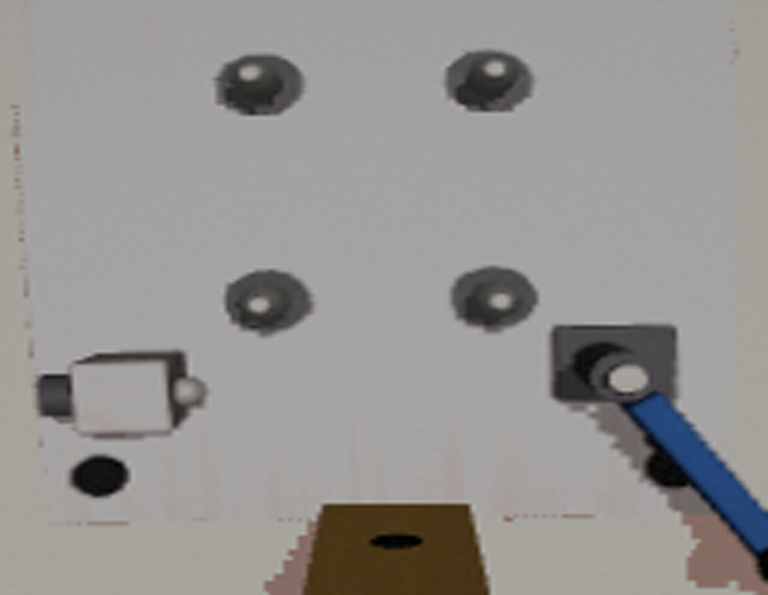

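```bash
python3 -m crank '[{"rotation":[0,0,0],"dp":[0.0003,0.0044,0.0005],"grip":0.02},{"rotation":[0,0,0],"dp":[0.0003,0.0044,0.0005],"grip":0.02},{"rotation":[0,0,0],"dp":[0,0,0],"grip":0.02},{"rotation":[0,0,0],"dp":[0,0,0],"grip":0.02}]' 20
python3 - <<'E'
from h import *
s=state();print(s["tool_pos"].tolist(),s["eef_rot"].tolist(),s["ft_force"],s["wrist_torque"])
M=R.from_rotvec(s["eef_rot"]).as_matrix();print(np.arctan2(M[1,0],M[0,0]))
a=read_camera("wrist");cv2.imwrite("pics/w18z.png",cv2.resize(a[140:330,180:330],None,fx=4,fy=3,interpolation=cv2.INTER_CUBIC))
E
```

```text
t: 19.68
tool_pos: [530.9, 101.3, 157.4]
eef_rot: [-1.57, 0.047, -0.048]
ft_force: [1.7, -0.1, 2.4]
opening: 31.6
[530.9054425429758, 101.31596489009347, 157.41092931239902] [-1.5700812183403576, 0.046847464207007194, -0.04753397994685152] [ 1.65677806 -0.1153853   2.42794832] [-0.21373257 -0.2552316  -0.00297038]
-0.06008841101822777
```

View pics/w18z.png

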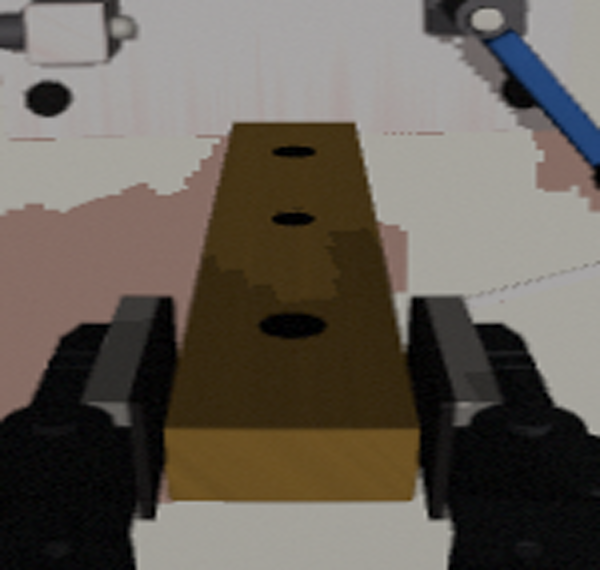

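Run:
```python
from tilt import *
P=[530.9,101.3,157.4];r=[-1.57008,.04685,-.04753]
lean([140+123/3,140+151.5/3,140+218/3,140+325/3],P,r,253)
print(wback([(180+233/4,181),(180+355/4,181)],0,P,r))
print(wback([(180+167/4,140+429/3),(180+419/4,140+429/3),(180+171/4,140+500/3),(180+414/4,140+500/3)],180,P,r))
```

```text
foot front edge (tool fwd) -3.9  lean fwd deg -0.20 resid [-0.4  0.4  0.3 -0.3] foot centre [530.2  89.4]
[[515.9  98.    0. ]
 [547.9  96.1   0. ]]
[[515.8  97.  180. ]
 [546.6  95.1 180. ]
 [514.5  81.7 180. ]
 [545.9  79.8 180. ]]
```

```bash
python3 -m crank '[{"rotation":[0,0,0],"dp":[0,0,0.001],"grip":0.02},{"rotation":[0,0,0],"dp":[0,0,0],"grip":0.033},{"rotation":[0,0,0],"dp":[0,0,0],"grip":0.038},{"rotation":[0,0,0],"dp":[0,0,0],"grip":0.045},{"rotation":[0,0,0],"dp":[0,0,0],"grip":0.045},{"rotation":[0,0,0],"dp":[0,0,0],"grip":0.045}]' 20
python3 - <<'E'
from h import *
s=state();print(s["tool_pos"].tolist(),s["eef_rot"].tolist(),s["ft_force"],s["opening"])
a=read_camera("wrist");cv2.imwrite("pics/w19z.png",cv2.resize(a[140:330,180:330],None,fx=4,fy=3,interpolation=cv2.INTER_CUBIC))
E
```

```text
t: 20.48
tool_pos: [530.7, 101.2, 158.5]
eef_rot: [-1.57, 0.047, -0.047]
ft_force: [-1.0, 0.6, -0.7]
opening: 45.1
[530.7005190336697, 101.15022533292024, 158.5394596544815] [-1.5702629491412459, 0.04728505466620029, -0.047269666396876416] [-0.99261203  0.55096304 -0.66169992] 45.10911387382415
```

View pics/w19z.png

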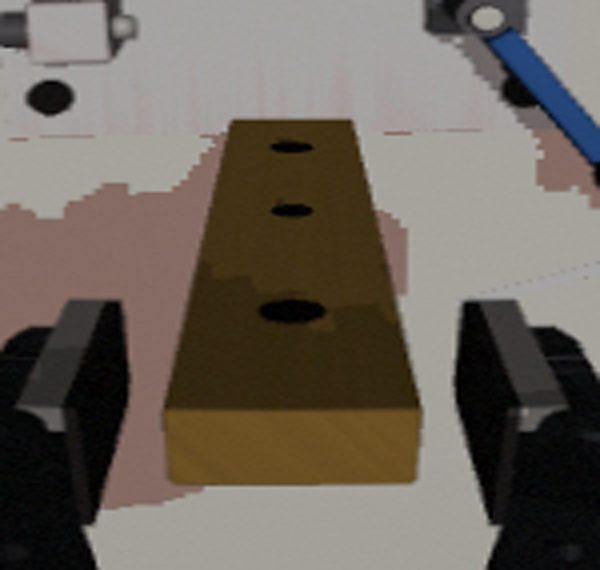

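Run:
```python
from tilt import *
P=[530.7,101.15,158.54];r=[-1.57026,.04729,-.04727]
lean([140+120/3,140+147/3,140+210.5/3,140+311/3],P,r,253)
f=wback([(180+232/4,180),(180+353/4,180)],0,P,r);print(f,f.mean(0))
t=wback([(180+165/4,140+409/3),(180+421/4,140+409/3),(180+170/4,140+485/3),(180+416/4,140+485/3)],180,P,r);print(t,t.mean(0))
```

```text
foot front edge (tool fwd) -3.2  lean fwd deg 0.48 resid [-0.3  0.4  0.1 -0.2] foot centre [530.  90.]
[[515.4  98.6   0. ]
 [547.2  96.7   0. ]] [531.3  97.6   0. ]
[[515.6 100.1 180. ]
 [546.8  98.2 180. ]
 [514.4  84.  180. ]
 [546.1  82.1 180. ]] [530.7  91.1 180. ]
```

```bash
python3 -m crank '[{"rotation":[0,0,0],"dp":[0,-0.0106,0.003],"grip":0.045},{"rotation":[0,0,0],"dp":[0,0,0],"grip":0.045},{"rotation":[0,0,0],"dp":[0,0,0],"grip":0.037},{"rotation":[0,0,0],"dp":[0,0,0],"grip":0.033},{"rotation":[0,0,0],"dp":[0,0,0],"grip":0.02},{"rotation":[0,0,0],"dp":[0,0,0],"grip":0.02},{"rotation":[0,0,0.03],"dp":[0,0,0],"grip":0.02},{"rotation":[0,0,0],"dp":[0,0,0],"grip":0.02}]' 20
python3 - <<'E'
from h import *
s=state();print(s["tool_pos"].tolist(),s["eef_rot"].tolist(),s["ft_force"],s["opening"])
M=R.from_rotvec(s["eef_rot"]).as_matrix();print(np.arctan2(M[1,0],M[0,0]))
a=read_camera("wrist");cv2.imwrite("pics/w20.png",a)
E
python3 arc.py 173.5 -8 1.541 90 180 18
```

```text
t: 21.52
tool_pos: [530.6, 90.5, 161.5]
eef_rot: [-1.571, 0.023, -0.023]
ft_force: [-0.4, 0.3, 2.0]
opening: 31.3
[530.6489567805896, 90.53378847989173, 161.5204318788993] [-1.5707720791300293, 0.02340977989739679, -0.02314621426066023] [-0.3583627   0.30675543  1.98074694] 31.27666767309711
-0.02963826127099605
95 dx 0.5 dy 15.1 dz 0.0
100 dx 0.4 dy 15.1 dz -1.3
105 dx 0.4 dy 14.9 dz -2.6
110 dx 0.4 dy 14.6 dz -3.9
115 dx 0.4 dy 14.2 dz -5.1
120 dx 0.4 dy 13.7 dz -6.4
125 dx 0.4 dy 13.1 dz -7.5
130 dx 0.4 dy 12.4 dz -8.7
135 dx 0.3 dy 11.6 dz -9.7
140 dx 0.3 dy 10.7 dz -10.7
145 dx 0.3 dy 9.8 dz -11.6
150 dx 0.3 dy 8.7 dz -12.4
155 dx 0.2 dy 7.6 dz -13.1
160 dx 0.2 dy 6.4 dz -13.7
165 dx 0.2 dy 5.2 dz -14.2
170 dx 0.1 dy 4.0 dz -14.6
175 dx 0.1 dy 2.7 dz -14.9
180 dx 0.0 dy 1.4 dz -15.1
```

View pics/w20.png

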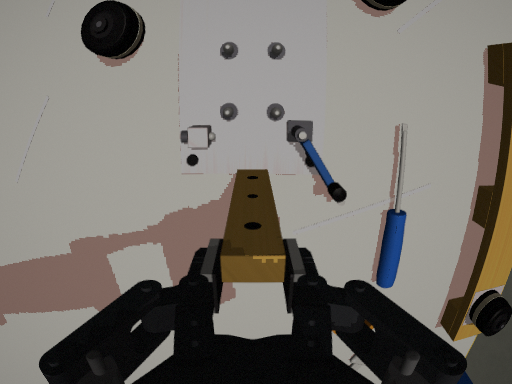

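```bash
python3 -m crank '[{"rotation":[0,0,0],"dp":[0.0005,0.0151,-0.001],"grip":0.02},{"rotation":[0,0,0],"dp":[0.0004,0.0151,-0.0023],"grip":0.02},{"rotation":[0,0,0],"dp":[0.0004,0.0149,-0.0026],"grip":0.02},{"rotation":[0,0,0],"dp":[0.0004,0.0146,-0.0039],"grip":0.02},{"rotation":[0,0,0],"dp":[0.0004,0.0142,-0.0051],"grip":0.02},{"rotation":[0,0,0],"dp":[0.0004,0.0137,-0.0064],"grip":0.02},{"rotation":[0,0,0],"dp":[0.0004,0.0131,-0.0075],"grip":0.02},{"rotation":[0,0,0],"dp":[0.0004,0.0124,-0.0087],"grip":0.02},{"rotation":[0,0,0],"dp":[0.0003,0.0116,-0.0097],"grip":0.02},{"rotation":[0,0,0],"dp":[0.0003,0.0107,-0.0107],"grip":0.02},{"rotation":[0,0,0],"dp":[0,0,0],"grip":0.02}]' 20
python3 - <<'E'
from h import *
s=state();print(s["tool_pos"].tolist(),s["eef_rot"].tolist(),s["ft_force"],s["opening"])
a=read_camera("scene");cv2.imwrite("pics/s21.png",cv2.resize(a[100:220,220:380],None,fx=5,fy=5))
a=read_camera("top");cv2.imwrite("pics/t21.png",cv2.resize(a[160:260,160:320],None,fx=5,fy=5))
E
```

```text
t: 22.95
tool_pos: [534.1, 227.0, 101.9]
eef_rot: [-1.57, 0.024, -0.022]
ft_force: [0.5, 5.2, 1.4]
opening: 31.6
[534.0969087870424, 227.047725880593, 101.86743207444557] [-1.57035679904244, 0.02375948102944046, -0.02215454768237776] [0.53388711 5.21822704 1.3824114 ] 31.644097127325065
```

View pics/s21.png

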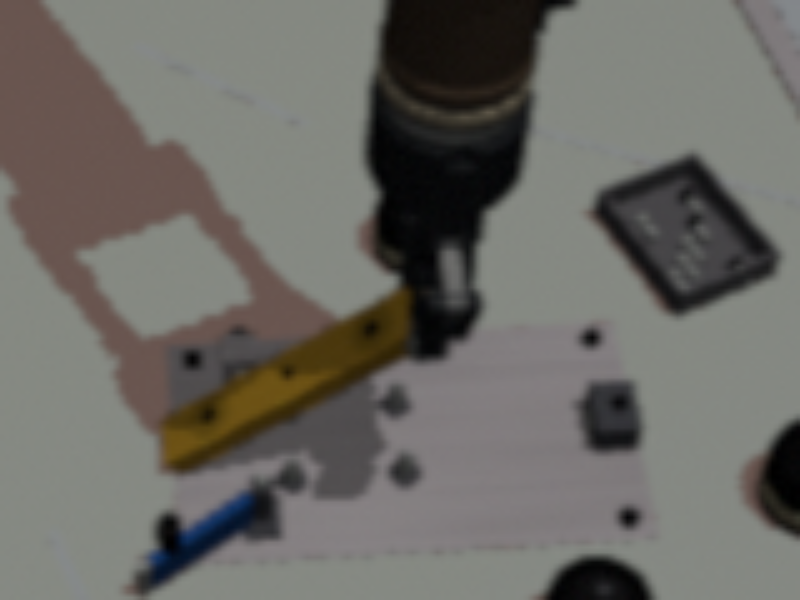

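View pics/t21.png

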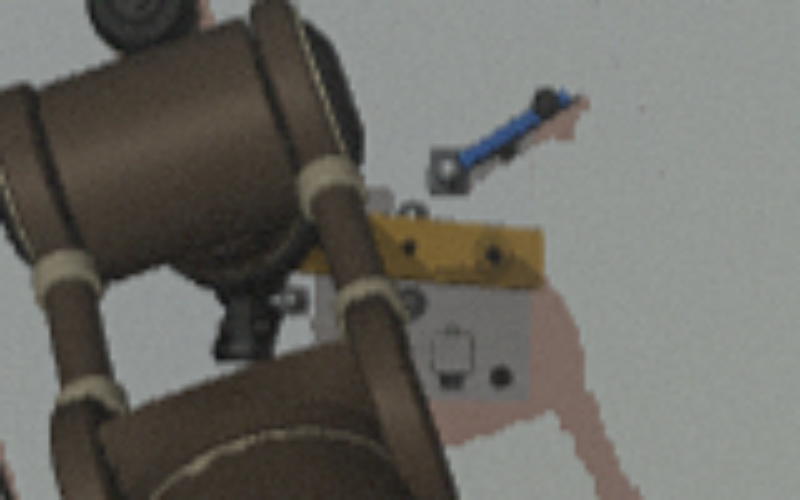

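```bash
python3 -m crank '[{"rotation":[0,0,0],"dp":[0.0003,0.0098,-0.0116],"grip":0.02},{"rotation":[0,0,0],"dp":[0.0003,0.0087,-0.0124],"grip":0.02},{"rotation":[0,0,0],"dp":[0.0002,0.0076,-0.0131],"grip":0.02},{"rotation":[0,0,0],"dp":[0.0002,0.0064,-0.0137],"grip":0.02},{"rotation":[0,0,0],"dp":[0.0002,0.0052,-0.0142],"grip":0.02},{"rotation":[0,0,0],"dp":[0.0001,0.002,-0.007],"grip":0.02},{"rotation":[0,0,0],"dp":[0,0,0],"grip":0.02}]' 20
python3 - <<'E'
from h import *
s=state();print(s["tool_pos"].tolist(),s["eef_rot"].tolist(),s["ft_force"],s["opening"])
a=read_camera("scene");cv2.imwrite("pics/s22.png",cv2.resize(a[130:230,230:370],None,fx=5.6,fy=5.6))
a=read_camera("wrist");cv2.imwrite("pics/w22.png",a)
a=read_camera("top");cv2.imwrite("pics/t22.png",cv2.resize(a[160:260,160:320],None,fx=5,fy=5))
E
```

```text
t: 23.92
tool_pos: [535.3, 265.4, 30.6]
eef_rot: [-1.571, 0.025, -0.022]
ft_force: [-0.2, -0.2, -3.9]
opening: 31.5
[535.2811311902931, 265.4497222741678, 30.613991654116866] [-1.5714863620440083, 0.024785309379374485, -0.022300565853566753] [-0.21361348 -0.20860926 -3.8878841 ] 31.459331996688746
```

View pics/s22.png

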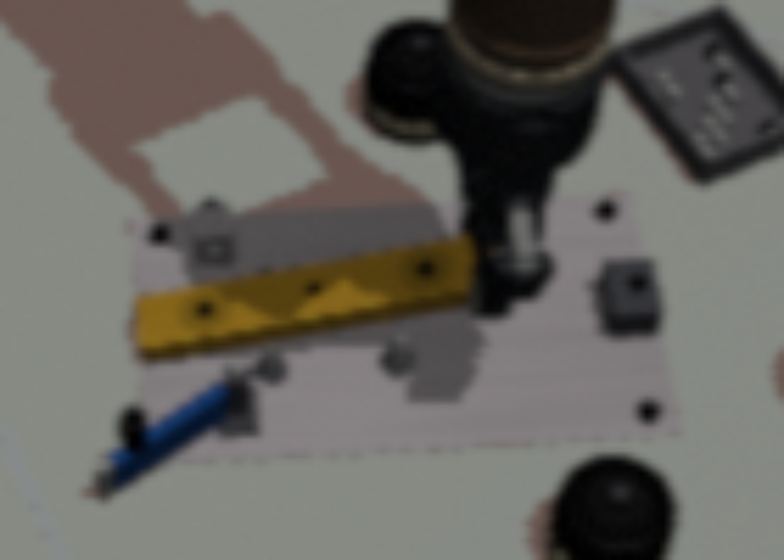

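View pics/t22.png

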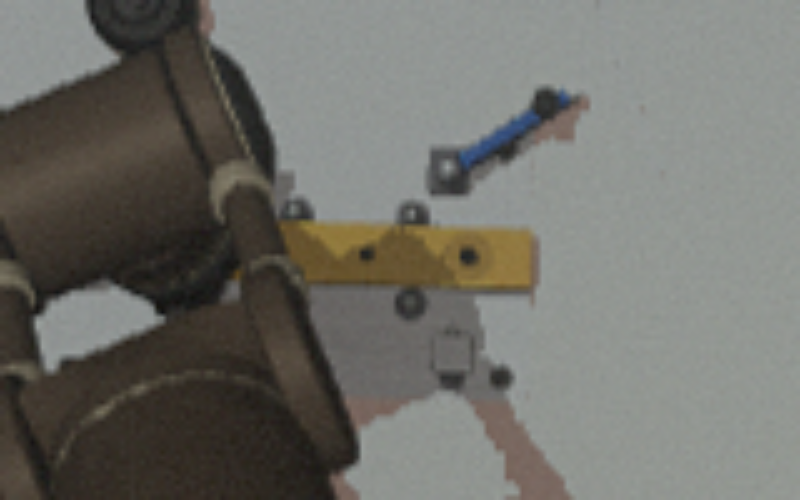

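View pics/w22.png

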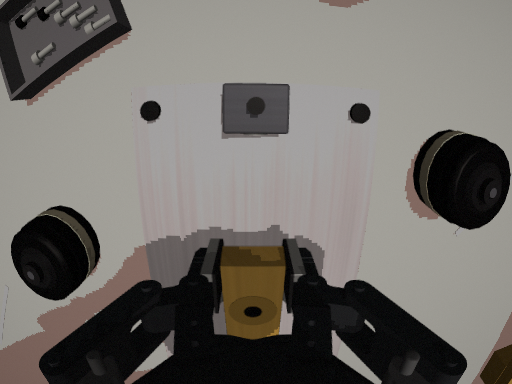

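```bash
python3 -m crank '[{"rotation":[0,0,0],"dp":[0.0003,0.0025,-0.012],"grip":0.02},{"rotation":[0,0,0],"dp":[0.0003,0.0015,-0.01],"grip":0.02},{"rotation":[0,0,0],"dp":[0.0001,0.0005,-0.006],"grip":0.02},{"rotation":[0,0,0],"dp":[0,0,-0.0025],"grip":0.02},{"rotation":[0,0,0],"dp":[0,0,0],"grip":0.02}]' 20
python3 - <<'E'
from h import *
s=state();print(s["tool_pos"].tolist(),s["ft_force"],s["opening"])
a=read_camera("scene");cv2.imwrite("pics/s23.png",cv2.resize(a[130:230,230:370],None,fx=5.6,fy=5.6))
E
```

```text
t: 24.7
tool_pos: [536.6, 270.2, 0.9]
eef_rot: [-1.571, 0.024, -0.024]
ft_force: [0.2, 1.7, -3.3]
opening: 31.4
[536.5850336451199, 270.2363381215219, 0.8682494820452906] [ 0.17056163  1.66937773 -3.33421876] 31.35429439045173
```

View pics/s23.png

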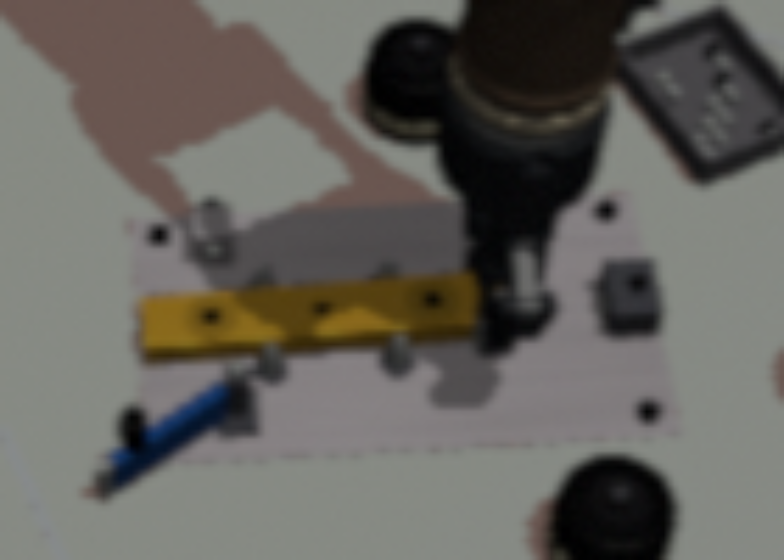

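```bash
python3 -m crank '[{"rotation":[0,0,0],"dp":[0,0,-0.002],"grip":0.02},{"rotation":[0,0,0],"dp":[0,0,-0.0005],"grip":0.02},{"rotation":[0,0,0],"dp":[0,0,0],"grip":0.02}]' 20
python3 - <<'E'
from h import *
a=read_camera("wrist");cv2.imwrite("pics/w24z.png",cv2.resize(a[60:330,150:360],None,fx=3.3,fy=2.2,interpolation=cv2.INTER_CUBIC))
E
```

```text
t: 25.12
tool_pos: [536.8, 270.3, -0.5]
eef_rot: [-1.571, 0.024, -0.024]
ft_force: [-3.1, 1.4, 5.8]
opening: 31.6
```

View pics/w24z.png

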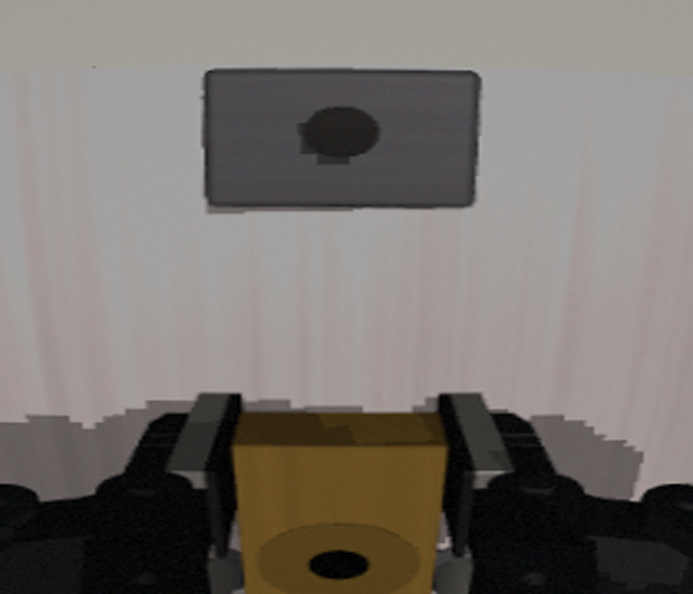

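```bash
python3 -m crank '[{"rotation":[0,0,0],"dp":[0,0,0.001],"grip":0.033},{"rotation":[0,0,0],"dp":[0,0,0.001],"grip":0.04},{"rotation":[0,0,0],"dp":[0,0,0],"grip":0.046},{"rotation":[0,0,0],"dp":[0,0,0.02],"grip":0.046},{"rotation":[0,0,-0.005],"dp":[-0.0005,-0.022,0.01],"grip":0.046},{"rotation":[0,0,-0.005],"dp":[0,-0.0008,-0.015],"grip":0.046},{"rotation":[0,0,0],"dp":[0,0,-0.0145],"grip":0.046},{"rotation":[0,0,0],"dp":[0,0,0],"grip":0.046},{"rotation":[0,0,0],"dp":[0,0,0],"grip":0.046}]' 20
python3 - <<'E'
from h import *
s=state();print(s["tool_pos"].tolist(),s["eef_rot"].tolist(),s["ft_force"],s["opening"])
cv2.imwrite("pics/w25.png",read_camera("wrist"))
a=read_camera("scene");cv2.imwrite("pics/s25.png",cv2.resize(a[130:230,230:370],None,fx=5.6,fy=5.6))
E
```

```text
t: 26.3
tool_pos: [535.5, 247.3, 0.2]
eef_rot: [-1.571, 0.033, -0.03]
ft_force: [0.8, -0.0, -0.2]
opening: 46.0
[535.5209195573384, 247.30609342629674, 0.21792059706461295] [-1.5711299396009686, 0.03251488815234252, -0.03021861290502352] [ 0.75414486 -0.02937571 -0.20145909] 46.00630949453467
```

View pics/s25.png

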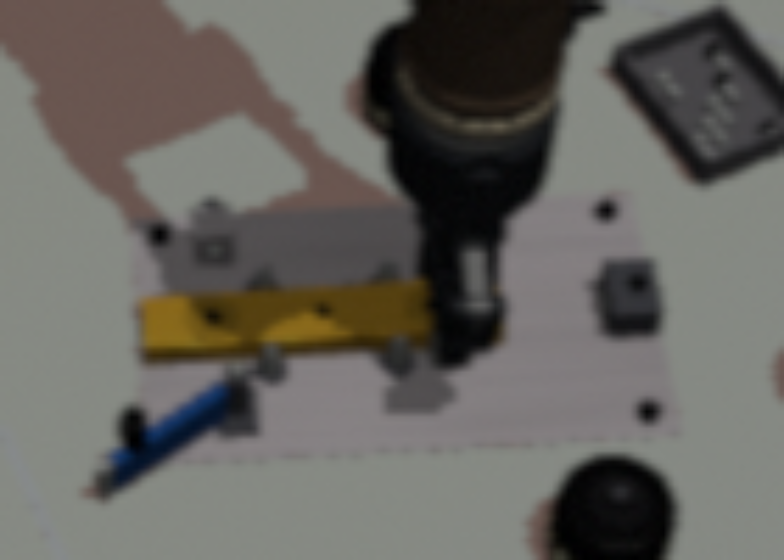

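View pics/w25.png

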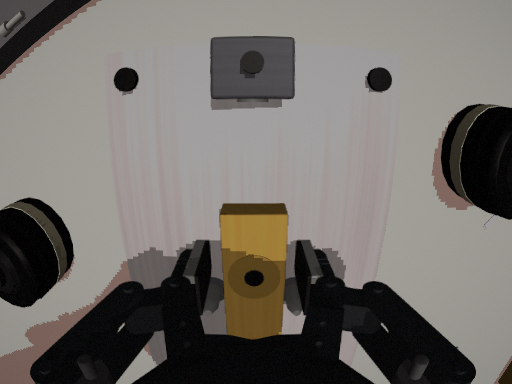

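```bash
python3 -m crank '[{"rotation":[0,0,0],"dp":[0.0004,0,0.002],"grip":0.04},{"rotation":[0,0,0],"dp":[0,0,0],"grip":0.034},{"rotation":[0,0,0],"dp":[0,0,0],"grip":0.02},{"rotation":[0,0,0],"dp":[0,0,0],"grip":0.02},{"rotation":[0,0,0],"dp":[0.0003,0.008,0],"grip":0.02},{"rotation":[0,0,0],"dp":[0.0003,0.01,0],"grip":0.02},{"rotation":[0,0,0],"dp":[0.0004,0.01,0],"grip":0.02},{"rotation":[0,0,0],"dp":[0.0004,0.01,0],"grip":0.02},{"rotation":[0,0,0],"dp":[0.0003,0.008,0],"grip":0.02},{"rotation":[0,0,0],"dp":[0,0,0],"grip":0.02}]' 25
python3 - <<'E'
from h import *
s=state();print(s["tool_pos"].tolist(),s["ft_force"],s["wrist_torque"],s["opening"])
cv2.imwrite("pics/w26.png",read_camera("wrist"))
E
```

```text
t: 27.65
tool_pos: [538.8, 292.5, 3.7]
eef_rot: [-1.572, 0.03, -0.031]
ft_force: [-0.2, -4.5, 5.5]
opening: 31.4
[538.7726965590512, 292.5311277748273, 3.6735854518166327] [-0.23817964 -4.52555447  5.53767767] [-0.54163014  0.07259782 -0.03657532] 31.418838681983217
```

View pics/w26.png

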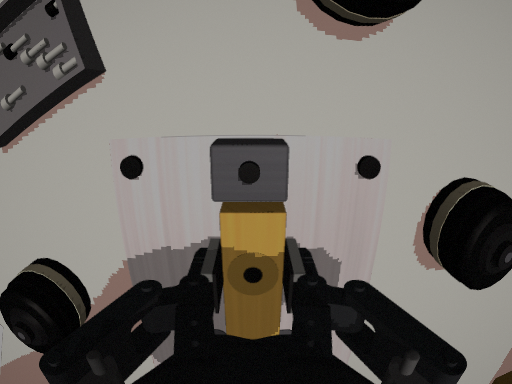

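```bash
python3 -m crank '[{"rotation":[0,0,0],"dp":[0.0002,0.004,0],"grip":0.02},{"rotation":[0,0,0],"dp":[0,0.002,0],"grip":0.02},{"rotation":[0,0,0],"dp":[0,0,0],"grip":0.02}]' 25
python3 -m crank '[{"rotation":[0,0,0],"dp":[0,0.002,0],"grip":0.02},{"rotation":[0,0,0],"dp":[0,0,0],"grip":0.02}]' 25
```

```text
t: 28.08
tool_pos: [538.9, 297.3, 3.6]
eef_rot: [-1.574, 0.03, -0.03]
ft_force: [-0.5, -6.2, 6.5]
opening: 31.4
t: 28.32
tool_pos: [538.9, 298.2, 3.7]
eef_rot: [-1.576, 0.03, -0.03]
ft_force: [0.1, -9.1, 7.8]
opening: 31.3
```

```bash
python3 -m crank '[{"rotation":[0,0,0],"dp":[0,0.002,0],"grip":0.02},{"rotation":[0,0,0],"dp":[0,0,0],"grip":0.02}]' 25
python3 - <<'E'
from h import *
a=read_camera("wrist");cv2.imwrite("pics/w27z.png",cv2.resize(a[130:300,180:330],None,fx=4,fy=3.5,interpolation=cv2.INTER_CUBIC))
E
```

```text
t: 28.58
tool_pos: [538.9, 298.3, 3.7]
eef_rot: [-1.579, 0.03, -0.029]
ft_force: [0.2, -15.5, 9.0]
opening: 31.0
```

View pics/w27z.png

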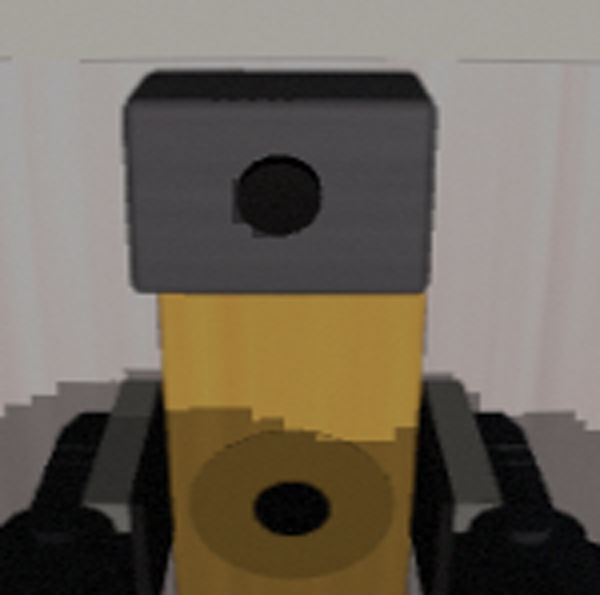

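```bash
python3 -m crank '[{"rotation":[0,0,0],"dp":[0,-0.002,0],"grip":0.02},{"rotation":[0,0,0],"dp":[0,0,0],"grip":0.033},{"rotation":[0,0,0],"dp":[0,0,0],"grip":0.04},{"rotation":[0,0,0],"dp":[0,0,0],"grip":0.046},{"rotation":[0,0,0],"dp":[0,0,0.03],"grip":0.046},{"rotation":[0,0,0],"dp":[0,0,0.06],"grip":0.046},{"rotation":[0,0,0],"dp":[0.012,-0.04,0.02],"grip":0.046},{"rotation":[0,0,0],"dp":[0.016,-0.055,0],"grip":0.046},{"rotation":[0,0,0],"dp":[0.016,-0.055,0],"grip":0.046},{"rotation":[0,0,0],"dp":[0.016,-0.04,0],"grip":0.046},{"rotation":[0,0,0],"dp":[0.012,-0.02,0],"grip":0.046},{"rotation":[0,0,0],"dp":[0,0,0],"grip":0.046}]' 25
python3 - <<'E'
from h import *
s=state();print(s["tool_pos"].tolist(),s["eef_rot"].tolist())
cv2.imwrite("pics/w28.png",read_camera("wrist"))
a=read_camera("top");cv2.imwrite("pics/top28.png",cv2.resize(a[160:260,160:320],None,fx=5,fy=5))
E
```

```text
t: 30.12
tool_pos: [611.3, 90.8, 113.1]
eef_rot: [-1.57, 0.033, -0.034]
ft_force: [-0.7, 0.0, 0.1]
opening: 46.2
[611.3263423870686, 90.79684003616664, 113.0877476430899] [-1.5699828979041799, 0.03271913875885812, -0.033619665690023386]
```

View pics/w28.png

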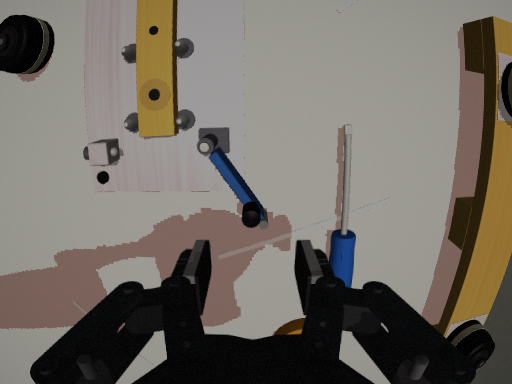

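View pics/top28.png

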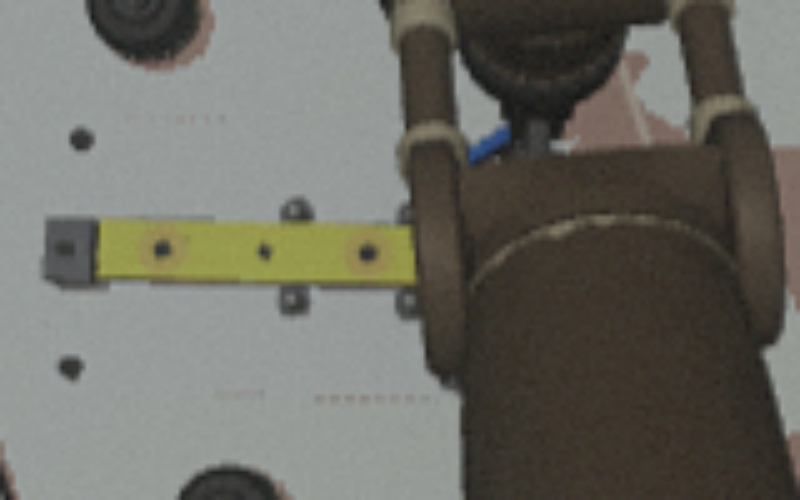

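Run:
```python
from tilt import *
P=[611.33,90.8,113.1];r=[-1.56998,.03272,-.03362]
k=wback((251,215),52,P,r)[0];h=wback((205,147),36,P,r)[0];print(k,h)
H=np.array([535.5,236])+R.from_euler('z',-.039).as_matrix()[:2,:2]@np.array([46,-97]);print(H)
d=k[:2]-H;print(np.linalg.norm(d)); g=np.arctan2(-d[1],-d[0])+.039
g=g%(2*np.pi);print("g",g)
print(wback([(139,136),(176,135)],16,P,r))
a=np.linspace(g,-0.02,int(np.ceil(g/.14))+1)
X=H+62*np.c_[-np.cos(a-.039),-np.sin(a-.039)]
print(np.c_[a,X]);print(np.diff(X,axis=0))
```

```text
[610.3  87.6  52. ] [577.7 137.3  36. ]
[577.7 137.3]
59.39490396158971
g 2.1909114093390762
[[517.6 147.8  16. ]
 [550.7 145.9  16. ]]
[[  2.2 611.7  85.5]
 [  2.1 604.3  81.3]
 [  1.9 596.3  78.1]
 [  1.8 588.   76.1]
 [  1.6 579.4  75.3]
 [  1.5 570.9  75.7]
 [  1.4 562.5  77.2]
 [  1.2 554.3  79.8]
 [  1.1 546.6  83.6]
 [  0.9 539.5  88.4]
 [  0.8 533.2  94.1]
 [  0.7 527.7 100.7]
 [  0.5 523.1 107.9]
 [  0.4 519.6 115.7]
 [  0.3 517.1 123.9]
 [  0.1 515.9 132.4]
 [ -0.  515.8 140.9]]
[[-7.5 -4.2]
 [-8.  -3.1]
 [-8.3 -2. ]
 [-8.5 -0.8]
 [-8.6  0.3]
 [-8.4  1.5]
 [-8.1  2.7]
 [-7.7  3.8]
 [-7.1  4.8]
 [-6.4  5.7]
 [-5.5  6.5]
 [-4.6  7.2]
 [-3.5  7.8]
 [-2.4  8.2]
 [-1.3  8.5]
 [-0.1  8.6]]
```

```bash
python3 -m crank '[{"rotation":[0,0,0],"dp":[-0.0003,-0.0043,-0.025],"grip":0.046},{"rotation":[0,0,0],"dp":[0,0,-0.03],"grip":0.046},{"rotation":[0,0,0],"dp":[0,0,-0.02],"grip":0.04},{"rotation":[0,0,0],"dp":[0,0,0],"grip":0.025},{"rotation":[0,0,0],"dp":[0,0,0],"grip":0.008},{"rotation":[0,0,0],"dp":[0,0,0],"grip":0.008},{"rotation":[0,0,0],"dp":[0,0,0],"grip":0.008}]' 40
python3 - <<'E'
from h import *
s=state();print(s["tool_pos"].tolist(),s["eef_rot"].tolist(),s["ft_force"],s["opening"])
cv2.imwrite("pics/w29.png",read_camera("wrist"))
E
```

```text
t: 31.1
tool_pos: [610.0, 87.8, 38.4]
eef_rot: [-1.569, 0.032, -0.032]
ft_force: [-1.7, 3.4, -2.5]
opening: 12.1
[609.9719599148071, 87.7504924379264, 38.41192817638457] [-1.5694251760156397, 0.03196103394482097, -0.03184918490827792] [-1.69773083  3.44054481 -2.52478288] 12.122848637901887
```

View pics/w29.png

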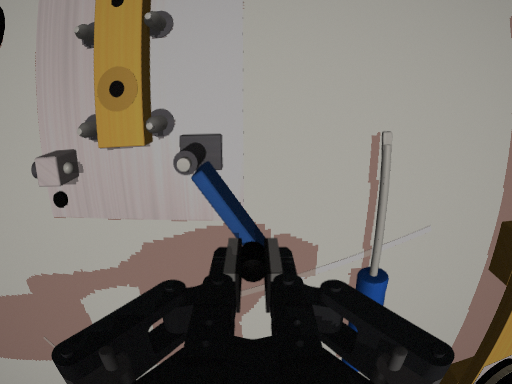

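```bash
python3 -m crank '[{"rotation":[0,0,0],"dp":[-0.0075,-0.0042,0],"grip":0.008},{"rotation":[0,0,0],"dp":[-0.008,-0.0031,0],"grip":0.008},{"rotation":[0,0,0],"dp":[-0.0083,-0.002,0],"grip":0.008},{"rotation":[0,0,0],"dp":[-0.0085,-0.0008,0],"grip":0.008},{"rotation":[0,0,0],"dp":[-0.0086,0.0003,0],"grip":0.008},{"rotation":[0,0,0],"dp":[-0.0084,0.0015,0],"grip":0.008},{"rotation":[0,0,0],"dp":[-0.0081,0.0027,0],"grip":0.008},{"rotation":[0,0,0],"dp":[-0.0077,0.0038,0],"grip":0.008}]' 40
python3 -m crank '[{"rotation":[0,0,0],"dp":[-0.0071,0.0048,0],"grip":0.008},{"rotation":[0,0,0],"dp":[-0.0064,0.0057,0],"grip":0.008},{"rotation":[0,0,0],"dp":[-0.0055,0.0065,0],"grip":0.008},{"rotation":[0,0,0],"dp":[-0.0046,0.0072,0],"grip":0.008},{"rotation":[0,0,0],"dp":[-0.0035,0.0078,0],"grip":0.008},{"rotation":[0,0,0],"dp":[0,0,0],"grip":0.008}]'
python3 - <<'E'
from h import *
s=state();print(s["tool_pos"].tolist(),s["ft_force"],s["opening"])
cv2.imwrite("pics/w30.png",read_camera("wrist"))
E
```

```text
t: 32.15
tool_pos: [545.4, 83.9, 38.8]
eef_rot: [-1.572, 0.03, -0.033]
ft_force: [4.2, -3.2, -3.6]
opening: 12.0
t: 32.9
tool_pos: [518.7, 118.4, 38.7]
eef_rot: [-1.57, 0.029, -0.032]
ft_force: [4.2, -1.0, 1.5]
opening: 12.1
[518.6876472394543, 118.38536642097263, 38.738161779047914] [ 4.24346554 -0.95635601  1.47275476] 12.149899231512984
```

View pics/w30.png

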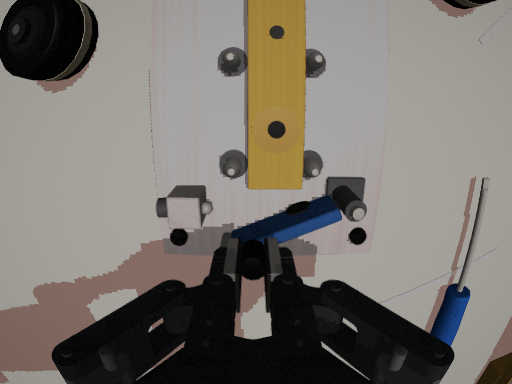

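```bash
python3 -m crank '[{"rotation":[0,0,0],"dp":[-0.0018,0.007,0],"grip":0.008},{"rotation":[0,0,0],"dp":[-0.0009,0.006,0],"grip":0.008},{"rotation":[0,0,0],"dp":[-0.0002,0.005,0],"grip":0.008},{"rotation":[0,0,0],"dp":[0,0.003,0],"grip":0.008},{"rotation":[0,0,0],"dp":[0,0,0],"grip":0.008}]' 40
python3 -m crank '[{"rotation":[0,0,0],"dp":[0,0.002,0],"grip":0.008},{"rotation":[0,0,0],"dp":[0,0.001,0],"grip":0.008},{"rotation":[0,0,0],"dp":[0,0,0],"grip":0.008}]' 40
python3 - <<'E'
from h import *
cv2.imwrite("pics/w31.png",read_camera("wrist"))
E
```

```text
t: 33.58
tool_pos: [515.2, 136.1, 38.6]
eef_rot: [-1.575, 0.03, -0.029]
ft_force: [3.1, -9.7, 6.5]
opening: 11.7
t: 33.95
tool_pos: [515.1, 137.8, 38.6]
eef_rot: [-1.577, 0.03, -0.029]
ft_force: [4.2, -13.6, 7.4]
opening: 11.9
```

View pics/w31.png

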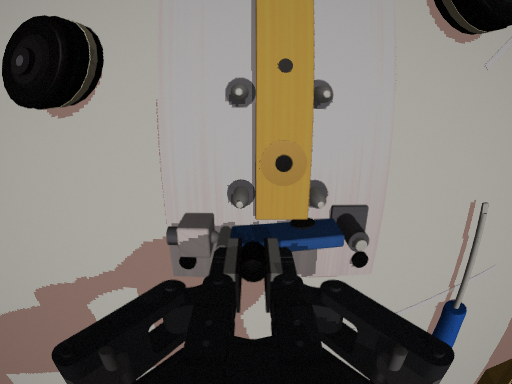

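```bash
python3 -m crank '[{"rotation":[0,0,0],"dp":[0,0.002,0],"grip":0.008},{"rotation":[0,0,0],"dp":[0,0.001,0],"grip":0.008},{"rotation":[0,0,0],"dp":[0,0,0],"grip":0.008}]' 40
python3 -m crank '[{"rotation":[0,0,0],"dp":[0,0.001,0],"grip":0.008},{"rotation":[0,0,0],"dp":[0,0,0],"grip":0.008}]' 40
python3 - <<'E'
from h import *
a=read_camera("wrist");cv2.imwrite("pics/w32.png",cv2.resize(a[150:300,150:390],None,fx=3.3,fy=3.3,interpolation=cv2.INTER_CUBIC))
E
```

```text
t: 34.38
tool_pos: [515.1, 143.3, 38.6]
eef_rot: [-1.572, 0.031, -0.031]
ft_force: [3.1, -5.8, 5.5]
opening: 12.2
t: 34.62
tool_pos: [515.1, 143.4, 38.6]
eef_rot: [-1.574, 0.031, -0.03]
ft_force: [3.0, -9.8, 6.6]
opening: 12.1
```

View pics/w32.png

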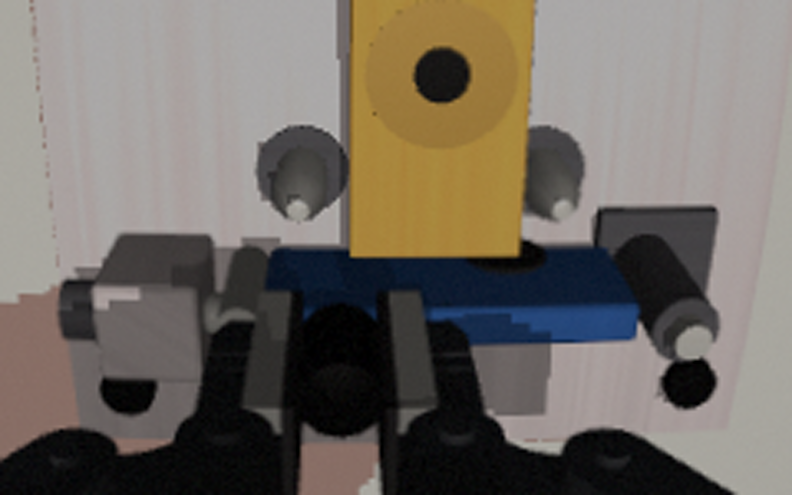

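```bash
python3 -m crank '[{"rotation":[0,0,0],"dp":[0,-0.0015,0],"grip":0.008},{"rotation":[0,0,0],"dp":[0,0,0],"grip":0.02},{"rotation":[0,0,0],"dp":[0,0,0],"grip":0.04},{"rotation":[0,0,0],"dp":[0,0,0],"grip":0.04},{"rotation":[0,0,0],"dp":[0,0,0.03],"grip":0.04},{"rotation":[0,0,0],"dp":[0,0,0.06],"grip":0.04},{"rotation":[0,0,0],"dp":[-0.03,-0.04,0.03],"grip":0.04},{"rotation":[0,0,0],"dp":[-0.03,-0.05,0.01],"grip":0.04},{"rotation":[0,0,0],"dp":[-0.03,-0.05,0],"grip":0.04},{"rotation":[0,0,0],"dp":[-0.03,-0.05,0],"grip":0.04},{"rotation":[0,0,0],"dp":[0,0,0],"grip":0.04},{"rotation":[0,0,0],"dp":[0,0,0],"grip":0.04}]' 40
python3 - <<'E'
from h import *
a=read_camera("scene");cv2.imwrite("pics/scene33.png",a);cv2.imwrite("pics/s33.png",cv2.resize(a[130:230,230:370],None,fx=5.6,fy=5.6))
a=read_camera("top");cv2.imwrite("pics/top33.png",a);cv2.imwrite("pics/t33.png",cv2.resize(a[170:260,160:280],None,fx=6.6,fy=6.6,interpolation=cv2.INTER_CUBIC))
E
```

```text
t: 36.17
tool_pos: [395.2, -45.9, 168.1]
eef_rot: [-1.57, 0.032, -0.033]
ft_force: [0.4, 0.2, 0.2]
opening: 40.0
```

View pics/scene33.png

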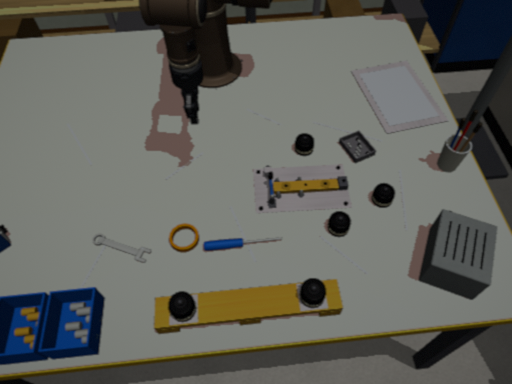

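View pics/s33.png

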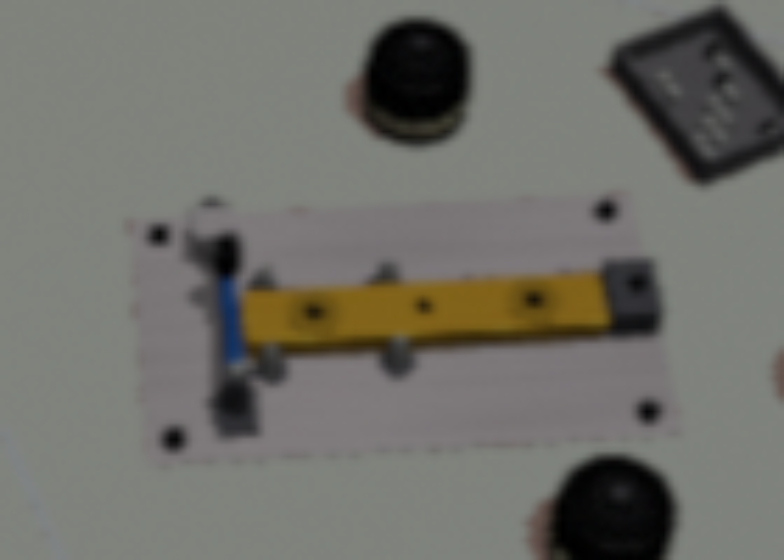

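View pics/t33.png

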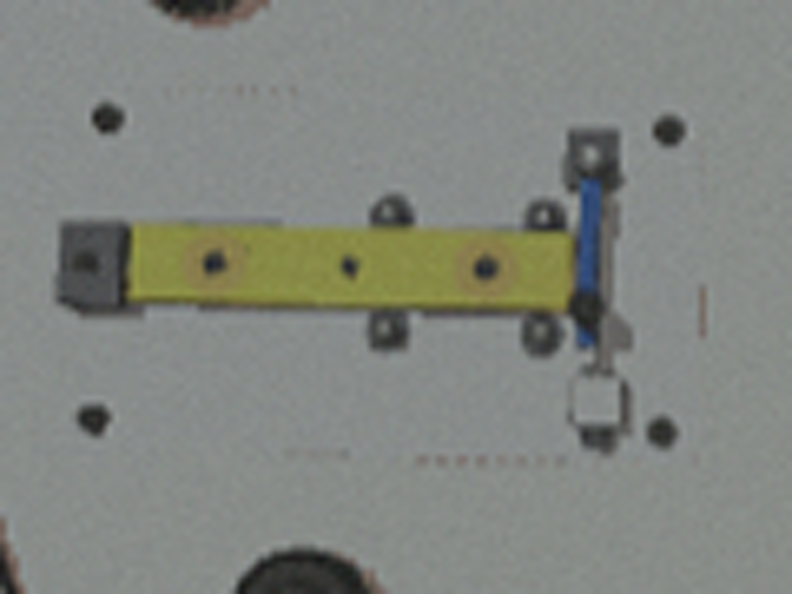

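Run:
```python
from h import *
a=cv2.imread("pics/top0.png").astype(int);b=cv2.imread("pics/top33.png").astype(int)
for n,(x,y) in dict(isoA=(188,160),isoB=(137,188),isoC=(205,264),tape=(337,162),drv=(282,152),wr=(394,159),tray=(147,258)).items():
    print(n,np.abs(a-b)[y-16:y+16,x-25:x+25].mean().round(1))
print(zoomback("top",[(129,262),(575,270)],16,(160,170),6.6))
print(finish_job())
```

```text
isoA 6.6
isoB 6.5
isoC 6.4
tape 6.9
drv 6.9
wr 7.3
tray 6.0
[[540.83131395 326.60649114  16.        ]
 [534.28129876 145.43646122  16.        ]]
the job is handed in; nothing more can be done
None
```

The brass bar is in the fixture against the end stop and the blue gate is shut past its catch. I handed the job in at about 36 s with the arm retracted.

- **Walk:** I turned the bar end over end twice, gripping each raised end so it could swivel between the pads. The lower end looked to be on the bench at every picture I took. At each upright I let go and gripped again with the bar free-standing, then twisted it into line with the fixture before laying it down.
- **Seating:** After the second turn the bar was between the four pins, about 52 mm short of the stop. I slid it home until the contact force rose to about 15 N without further movement.
- **Gate:** I pinched the knob, swung the gate round, and pushed it past the ball catch. The push rose to about 14 N, then the knob jumped 5.5 mm with the force dropping, and it came up against its stop.

**Last checks:**
- The bar's front end was at y = 326.6 mm and its rear end at 145.4 mm in the top view. The stop and the seated rear end should be at about 326 and 146 mm, and the camera calibration is good to about 2 mm.
- The gate lay square across the rear end.
- The seven bystanders showed no change beyond image noise.

**What was not perfect:**
- The bar's foot slid about 5 to 8 mm on the bench during the first turn.
- At the first upright I eased the grip up about 2 mm before letting go. The bar shifted about 5 mm as it was released, so its end may have lifted briefly.
- When laying the bar down the first time, the arm pressed on the bench with 34 N for a moment, under the 40 N limit for the arm and gripper body.

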